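# Clamp a pair of plates for match-drilling

### The job

Swing the red-gripped lever of the green hold-down stand right back so that its foot is fully raised, gently lay the blue plate squarely on the bare plate on the stand's bed with edges flush all round, let go of it, then swing the lever forward again until the foot presses the pair down. Leave the pair flush and centred on the bed, and do not drop the plate or disturb anything else on the bench.

Things in the scene. Friction and masses are not known exactly. Their poses are not given: they have to be found in the camera images.
- clamp_stand: Green hold-down stand fixed to the bench: base 285 x 110 x 8 mm (x -95 to +190 mm), a black bed 110 x 36 mm with its top 20 mm above the bench, and a head (44 mm wide, 78 mm high, x +92 to +154 mm) with a pivot lever. Origin: on the bench under the bed's centre; x points from bed to head along the bed's length; z up.
- bed_top (a point): Centre of the bed's top face, 20 mm above the bench; axes as the stand's.
- lever_pivot (a point): Axis of the lever, 120 mm from the bed centre along the stand's +x and 62 mm above the bench. The axis runs along the stand's y.
- clamp_lever (a joint): Angle of the lever about its pivot, rad, 0 to 1.45; it grows as the grip swings back (towards the stand's +x, away from the bed) and the foot rises. About 0.06 when the foot touches one plate on the bed, 0.11 to 0.16 on two, 1.45 fully raised. Friction holds it (1 to 2 N at the grip moves it).
- lever_grip (a point): Centre of the red grip at the lever's upper end: a cylinder 22 mm in diameter, 30 mm long, lying along the stand's y (its flat ends, 30 mm apart, can be pinched from above). 95 mm from the pivot, leaning (0.61 - lever angle) rad from the vertical towards the bed. Below it a rod 11 mm thick.
- foot: Black ball foot, 18 mm in diameter, at the lower end of the lever's arm, 82 mm from the pivot; origin at the ball's centre. Sprung: pressed on the pair it gives up to 4 mm, then stops. Raised, it clears the space above the plates.
- lower_plate: Bare aluminium plate 140 x 50 x 8 mm lying on the bed; origin at the centre of its underside, x along its length, z up. Loose. Its long edges overhang the bed by 7 mm.
- blue_plate: Blue painted plate 140 x 50 x 8 mm, about 0.15 kg, loose, lying on the wooden riser at the start; origin at the centre of its underside, x along its length, z up. Either end may go to the head.
- riser: Fixed wooden block 90 x 34 x 20 mm under the blue plate; origin at the centre of its underside, x along its length.
- screw_tray: Yellow open tray of screws 70 x 90 x 32 mm (leave alone); origin at the centre of its underside.
- marker_cup: Steel cup of markers, 72 mm in diameter, 145 mm high (leave alone); origin at its underside.
- blue_tin: Blue tin, 80 mm in diameter, 120 mm high (leave alone); origin at its underside.
- white_jar: White jar with a blue cap, 76 mm in diameter, 120 mm high (leave alone); origin at its underside.
- screwdriver: Screwdriver with an orange handle, lying (leave alone); x towards its tip.
- wrench: Steel wrench, lying (leave alone); x along its length.
- tape_roll: Red tape roll, 90 mm in diameter, 25 mm high (leave alone); origin at its underside.
Things that resemble listed ones, but are neither listed nor needed, are in the scene too. Of the things shaped like the lower_plate, the aluminium one is meant.

How it is judged:
By the outcome, as a careful person would: the job done as asked, in the order asked, and still so for the second after the job is handed in, with the robot touching nothing.
It also fails if it takes over 69 s, if anything falls off the work surface, if the arm or the gripper's body presses on something with over 40 N, if the wrist force passes 120 N, or if a joint passes its speed limit or range.

### The arm

A 6-joint arm with a two-finger parallel gripper is mounted at the origin on the work surface. World frame = base frame: x ahead of the robot, y to its left, z up, the work surface at z = 0. Lengths are in mm, angles in rad, forces in N, time in s.
With the tool pointing down it reaches from about 275 to 1000 mm from the base axis. Payload 8.4 kg.
Tool frame: the origin (TCP) lies at the very end of the fingers, on their centre line; the grasp point (between the pads) lies 19 mm behind it; z points along the fingers, x is the direction in which the jaws open and shut, and the axes are right-handed (so a half turn about z gives the same grasp; the last joint's range is limited). The gripper opens to 85 mm and grips with 20 to 120 N. Pads are 22 mm wide; open, the fingers measure 114 mm over their backs; the gripper's body (76 mm by 85 mm) begins 54 mm behind the grasp point. The pads swing forward as they close: fully open they stand 13 mm farther back than shut.
Start: joints at [1.284, 0.353, 1.633, -0, 1.155, -0.002], TCP at [175.602, 599.827, 231.281] pointing down, gripper open.
Joint ranges: [-2.63, 2.63], [-0.92, 2.1], [0.06, 2.66], [-1.3, 4.44], [0, 2.69], [-3.02, 3.02]. Speed limits (rad/s): [2.22, 2.22, 2.79, 3.14, 3.14, 3.14].

### API

Orientations are given as [roll, pitch, yaw] about the fixed x, y, z axes, in that order (R = Rz(yaw) Ry(pitch) Rx(roll)).
In Python, from rig import r gives the robot as it stands.
- The arm moves only by the tool arm_command, never from a script. Its argument "targets" is a list of rows, each a list of 6 numbers: the shift along the tool's x, y, z in m, then the turn, a rotation vector about the tool's x, y, z in rad. A call has 1 to 20 rows; each row shifts and turns the commanded pose from where the row before left it, along the tool's axes as they then stand; what a row does not reach is not made up. A row lasts 1/12 s, in which the tool goes at most 41.7 mm and 7.16 degrees, less where a joint would pass 70% of its speed; a pose out of reach is approached as far as the arm can. A call is refused whole if a number of a shift passes 0.0417 or a number of a turn 0.125, either way. A call with a gripper value outside its range is refused whole. "fingers" is the finger opening in m, from 0 to 0.0854, set as the call begins (left out, the last holds). The fingers move at their own pace and stop on an object; "squeeze" is the grip in N (left out, the last holds). Time passes only in rows, so rows that do not move let the fingers close. It gives the time, the measured TCP pose, the force and the opening at its end, in the units of the state.
- r.sense(): the state, without advancing time (a new reading comes with each control period).
- r.grab_frame(name): name is "scene" or "top" or "wrist"; returns a dict with "image" (400x640x3 uint8, blue, green, red), "fx", "fy", "cx", "cy" (pixels), "k1" (the pictures are not rectified: a ray, as slopes to the right and down, at radius r is drawn at 1 + k1 r^2 times it, then the intrinsics apply), "xyz" and "orientation" of the camera in the world. Camera axes: x right, y down, z forward; pixel columns grow to the right and rows downward; lengths in mm; the calibration is good to about 2 mm. A picture is of the moment at which its call begins. There is no depth.
- r.sign_off(): hands the job in, once; it reports no verdict.
The state is a dict: "clock": time; "qpos": joint angles; "qvel": joint speeds; "joint_efforts": joint torques, N m; "eef_pos": TCP position; "tcp_rot": TCP orientation; "contact_force": force on the tool from outside, world axes, zero at the start; "wrist_torque": the same for the moment, N m; "opening": opening from 0.0 (shut) to 1.0 (fully open).
Only numpy, scipy, OpenCV 4.12 (cv2) and the standard library are available. Lean on these libraries where they do the work, as an engineer would, in place of code of your own. Each camera call takes 0.05 s, during which the arm holds its last target.

## Working session

There is one attempt and no reset: what is moved stays moved. The work goes in short steps, Python scripts to look and compute and a tool call to move; the robot and the scene stay as the last step left them, time stands still between calls to the robot, and variables do not carry over. Pictures are saved under pics/ and viewed, and the job is handed in when it is done.

Besides the shell and the picture viewer there is one more tool, called after "Request:" as name(argument=value, ...) on one line, values as JSON. arm_command: Moves the arm, as the interface text tells. Its arguments: {"type":"object","properties":{"targets":{"type":"array"},"fingers":{"type":"number"},"squeeze":{"type":"number"}},"required":["targets"]}

```bash
ls; mkdir -p pics; python3 - <<'E'
from rig import r
import cv2
print(r.sense())
for n in ["scene","top","wrist"]:
    f=r.grab_frame(n); cv2.imwrite(f"pics/{n}0.png",f["image"]); print(n,{k:v for k,v in f.items() if k!="image"})
E
```

```text
pics
{'clock': 0.0, 'qpos': array([ 1.28359821e+00,  3.53674279e-01,  1.63416346e+00,  2.42171072e-05,
        1.15520844e+00, -2.40678344e-03]), 'qvel': array([ 0.00122839, -0.00066666, -0.00018876,  0.00111564,  0.00012189,
       -0.00027712]), 'joint_efforts': array([ 1.23670168e-03, -6.05251694e+01, -3.42090297e+01,  1.96454716e-04,
        9.06103291e-03,  1.59944352e-05]), 'eef_pos': array([175.45390046, 599.34832615, 230.53282403]), 'tcp_rot': array([-3.14156701e+00,  1.45346629e-03,  1.28599522e+00]), 'contact_force': array([ 0.08472566,  0.11770234, -0.33037559]), 'wrist_torque': array([-0.04900457, -0.00119621,  0.06960668]), 'opening': 0.9962341348926516}
scene {'fx': 466.824348822379, 'fy': 466.824348822379, 'cx': 317.5831300204025, 'cy': 196.2061089278961, 'k1': -0.010215916269162396, 'xyz': array([1879.77476693,  113.68827482,  936.97920207]), 'orientation': array([-2.12597216,  0.01518609,  1.65574351])}
top {'fx': 483.37769368829373, 'fy': 483.37769368829373, 'cx': 321.68924203444857, 'cy': 203.08824122326973, 'k1': -0.08392674048410288, 'xyz': array([ 410.21731243,   -5.47801368, 1506.13359153]), 'orientation': array([-3.04464271,  0.00479881, -1.60042488])}
wrist {'fx': 338.9434077588429, 'fy': 338.9434077588429, 'cx': 319.3498053481117, 'cy': 197.11333322594407, 'k1': 0.02151075371886639, 'xyz': array([ 96.41876732, 622.71966476, 372.9249978 ]), 'orientation': array([2.81542705e+00, 9.93717609e-04, 1.28585752e+00])}
```

View pics/top0.png

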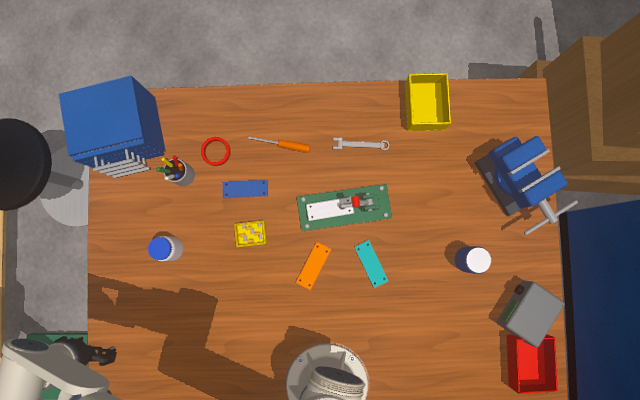

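View pics/scene0.png

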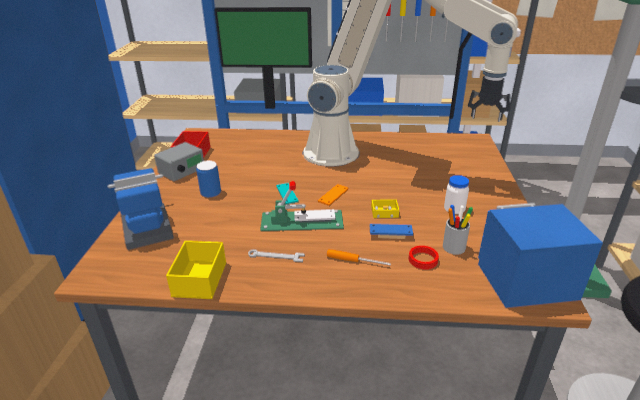

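View pics/wrist0.png

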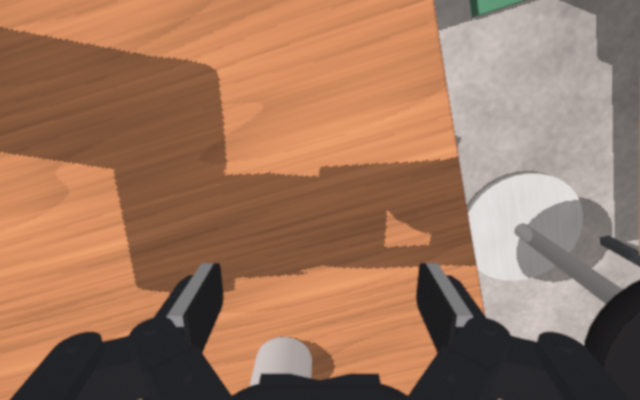

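The top view shows the stand at (344,206) with its head to the right (-y), the aluminium plate at (330,208), the red grip at about (356,201) and the blue plate at (245,189). The orange and teal plates are decoys.

```bash
cat > h.py <<'E'
import numpy as np, cv2
from scipy.spatial.transform import Rotation as R
def ray(f,uv):
    uv=np.atleast_2d(np.asarray(uv,float))
    d=np.c_[(uv[:,0]-f["cx"])/f["fx"],(uv[:,1]-f["cy"])/f["fy"]]
    u=d.copy()
    for _ in range(20):
        u=d/(1+f["k1"]*(u**2).sum(1,keepdims=True))
    D=np.c_[u,np.ones(len(u))]
    return np.array(f["xyz"]), R.from_euler("xyz",f["orientation"]).apply(D)
def plane(f,uv,z):
    o,D=ray(f,uv); t=(z-o[2])/D[:,2]; return o+t[:,None]*D
def proj(f,P):
    P=np.atleast_2d(P); c=R.from_euler("xyz",f["orientation"]).inv().apply(P-f["xyz"])
    s=c[:,:2]/c[:,2:]; s=s*(1+f["k1"]*(s**2).sum(1,keepdims=True))
    return np.c_[s[:,0]*f["fx"]+f["cx"],s[:,1]*f["fy"]+f["cy"]]
def blobs(mask,amin=30):
    cs,_=cv2.findContours(mask.astype(np.uint8)*255,cv2.RETR_EXTERNAL,cv2.CHAIN_APPROX_NONE)
    return [c for c in cs if cv2.contourArea(c)>amin]
def rect(f,c,z):
    P=plane(f,c.reshape(-1,2),z)[:,:2].astype(np.float32)
    (x,y),(w,h),a=cv2.minAreaRect(P)
    if w<h: w,h,a=h,w,a+90
    return x,y,w,h,np.radians((a+90)%180-90)
def hsv(f): return cv2.cvtColor(f["image"],cv2.COLOR_BGR2HSV).astype(int)
def save(f,n,box=None,s=1):
    im=f["image"]
    if box: im=im[box[1]:box[3],box[0]:box[2]]
    cv2.imwrite("pics/"+n,cv2.resize(im,None,fx=s,fy=s,interpolation=cv2.INTER_CUBIC))
E
python3 - <<'E'
from rig import r
from h import *
f=r.grab_frame("top");save(f,"top1.png",(200,160,420,260),3.6)
H=hsv(f)
sub=np.zeros(H.shape[:2],bool); sub[170:240,200:410]=1
m=(H[...,0]>100)&(H[...,0]<130)&(H[...,1]>100)&sub
for c in blobs(m): print("blue",rect(f,c,28), c.reshape(-1,2).mean(0))
m=(H[...,0]>60)&(H[...,0]<88)&(H[...,1]>80)&sub
for c in blobs(m): print("green",rect(f,c,8))
m=(H[...,1]<40)&(H[...,2]>150)&sub
for c in blobs(m): print("alu",rect(f,c,28))
m=((H[...,0]<5)|(H[...,0]>174))&(H[...,1]>180)&sub
for c in blobs(m,8): print("red",c.reshape(-1,2).mean(0))
E
```

```text
blue (606.7982177734375, 233.12548828125, 137.62217712402344, 48.04123306274414, np.float64(-1.554443082091535)) [244.97413793 188.37931034]
green (541.99853515625, -71.02162170410156, 280.6894836425781, 104.83898162841797, np.float64(-1.4579977393504269))
alu (537.0910034179688, -26.613052368164062, 141.71853637695312, 52.66240310668945, np.float64(-1.4353495516501207))
red [355.27586207 201.17241379]
```

View pics/top1.png

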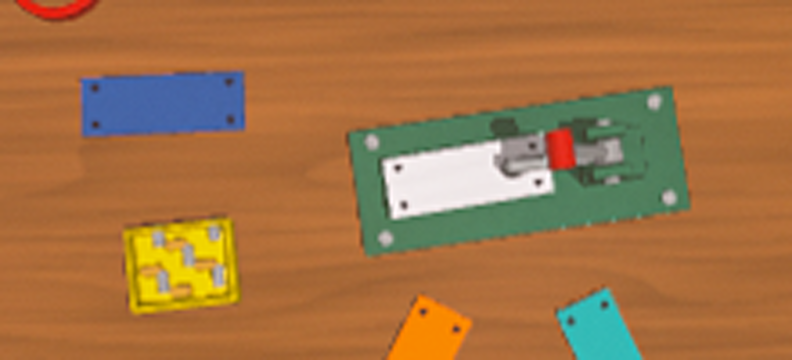

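```bash
cat >> h.py <<'E'
def togo(s,xyz,yaw,rp=None):
    """after-turn shift (m) in tool axes, and turn vector, from measured state to pose pointing down with yaw"""
    Rc=R.from_euler("xyz",s["tcp_rot"]); Rt=R.from_euler("xyz",[np.pi,0,yaw])
    turn=(Rc.inv()*Rt).as_rotvec()
    sh=Rt.inv().apply(np.array(xyz)-s["eef_pos"])/1000
    print("clock",round(s["clock"],2),"pos",np.round(s["eef_pos"],1),"rot",np.round(s["tcp_rot"],3),"F",np.round(s["contact_force"],1),"open",round(s["opening"],3))
    print("turn",np.round(turn,3),"shift(after turn)",np.round(sh,4))
E
python3 - <<'E'
from rig import r
from h import *
togo(r.sense(),(570,150,240),0.06)
E
```

```text
clock 0.2 pos [175.5 599.5 230.8] rot [-3.142e+00  1.000e-03  1.286e+00] F [-0.1 -0.1 -1.2] open 1.004
turn [1.000e-03 1.000e-03 1.226e+00] shift(after turn) [ 0.3668  0.4724 -0.0092]
```

Request:
arm_command(targets=[[0,0,0,0,0,0.1226],[0,0,0,0,0,0.1226],[0,0,0,0,0,0.1226],[0,0,0,0,0,0.1226],[0,0,0,0,0,0.1226],[0,0,0,0,0,0.1226],[0,0,0,0,0,0.1226],[0,0,0,0,0,0.1226],[0,0,0,0,0,0.1226],[0,0,0,0,0,0.1226],[0.0204,0.0262,-0.0005,0,0,0],[0.0204,0.0262,-0.0005,0,0,0],[0.0204,0.0262,-0.0005,0,0,0],[0.0204,0.0262,-0.0005,0,0,0],[0.0204,0.0262,-0.0005,0,0,0],[0.0204,0.0262,-0.0005,0,0,0],[0.0204,0.0262,-0.0005,0,0,0],[0.0204,0.0262,-0.0005,0,0,0],[0.0204,0.0262,-0.0005,0,0,0],[0.0204,0.0262,-0.0005,0,0,0]])

```text
clock: 1.87
eef_pos: [395.7, 349.1, 236.3]
tcp_rot: [-3.142, -0.0, 0.06]
contact_force: [0.7, 0.7, -0.1]
opening: 0.999
```

Request:
arm_command(targets=[[0.0204,0.0262,-0.0005,0,0,0],[0.0204,0.0262,-0.0005,0,0,0],[0.0204,0.0262,-0.0005,0,0,0],[0.0204,0.0262,-0.0005,0,0,0],[0.0204,0.0262,-0.0005,0,0,0],[0.0204,0.0262,-0.0005,0,0,0],[0.0204,0.0262,-0.0005,0,0,0],[0.0204,0.0262,-0.0005,0,0,0],[0,0,0,0,0,0],[0,0,0,0,0,0],[0,0,0,0,0,0]])

```text
clock: 2.78
eef_pos: [569.9, 151.1, 239.9]
tcp_rot: [-3.141, 0.001, 0.059]
contact_force: [-0.4, 0.2, 0.6]
opening: 1.003
```

```bash
python3 - <<'E'
from rig import r
from h import *
f=r.grab_frame("wrist");save(f,"w1.png",None,1.25); cv2.imwrite("pics/w1raw.png",f["image"])
s=r.sense(); togo(s,(570,150,240),0.06)
print(f["xyz"],f["orientation"])
import pickle; pickle.dump(f,open("w1.pkl","wb"))
H=hsv(f)
for nm,m,z in [("blue",(H[...,0]>100)&(H[...,0]<130)&(H[...,1]>100),28),("green",(H[...,0]>60)&(H[...,0]<88)&(H[...,1]>80),8),("alu",(H[...,1]<40)&(H[...,2]>150),28),("red",((H[...,0]<5)|(H[...,0]>174))&(H[...,1]>180),143)]:
    for c in blobs(m,200): print(nm,np.round(rect(f,c,z),3), cv2.boundingRect(c))
E
```

```text
clock 2.83 pos [569.7 151.6 240. ] rot [-3.141e+00  1.000e-03  6.000e-02] F [-0.4  1.  -0.5] open 1.0
turn [-0.     0.001  0.   ] shift(after turn) [0.0002 0.0016 0.    ]
[565.06488568 233.28446967 382.23550136] [2.81635303e+00 1.77979734e-04 5.90982186e-02]
blue [606.068 236.137 138.59   49.169  -1.56 ] (333, 1, 62, 152)
green [539.652 -48.287 243.186 105.227  -1.458] (236, 221, 96, 162)
alu [538.827 -42.465 180.291  52.093  -1.435] (256, 249, 54, 124)
alu [939.402 -20.406 285.613  62.594  -1.236] (586, 206, 54, 194)
alu [753.538 180.885  95.034   5.647   1.359] (476, 100, 44, 89)
red [6.73135e+02 2.76939e+02 5.99060e+01 2.05300e+01 4.80000e-02] (450, 0, 99, 38)
```

View pics/w1.png

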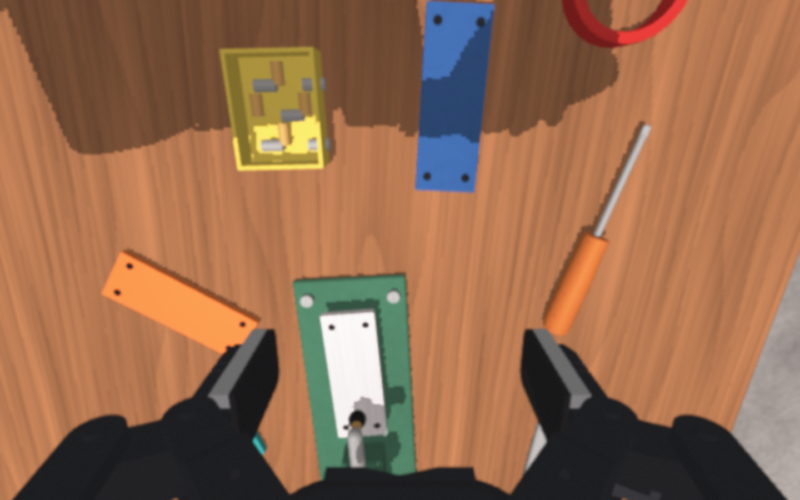

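The wrist view shows the blue plate at about (365,76) raw px, part-shadowed, and the stand with the aluminium plate at (283,300), with the foot near its far end. I'll move over the lever and measure the stand from close up.

```bash
python3 - <<'E'
from rig import r
from h import *
f=r.grab_frame("top"); H=hsv(f)
m=((H[...,0]<5)|(H[...,0]>174))&(H[...,1]>180); m[:180]=0;m[240:]=0;m[:,:300]=0;m[:,420:]=0
c=blobs(m,8)[0]; 
for z in (143,148,154): print(np.round(rect(f,c,z),2))
togo(r.sense(),(545,-93,225),0.113)
E
```

```text
[ 5.4554e+02 -9.8090e+01  2.9350e+01  1.8870e+01  1.0000e-01]
[ 5.4504e+02 -9.7750e+01  2.9240e+01  1.8800e+01  1.0000e-01]
[ 5.4445e+02 -9.7340e+01  2.9120e+01  1.8720e+01  1.0000e-01]
clock 2.88 pos [569.6 151.9 240.2] rot [-3.141e+00  1.000e-03  6.100e-02] F [-0.3  0.4  0.5] open 1.0
turn [-0.     0.001 -0.052] shift(after turn) [-0.0521  0.2405  0.0152]
```

Request:
arm_command(targets=[[0,0,0,0,0,-0.052],[-0.0052,0.024,0.0015,0,0,0],[-0.0052,0.024,0.0015,0,0,0],[-0.0052,0.024,0.0015,0,0,0],[-0.0052,0.024,0.0015,0,0,0],[-0.0052,0.024,0.0015,0,0,0],[-0.0052,0.024,0.0015,0,0,0],[-0.0052,0.024,0.0015,0,0,0],[-0.0052,0.024,0.0015,0,0,0],[-0.0052,0.024,0.0015,0,0,0],[-0.0052,0.024,0.0015,0,0,0],[0,0,0,0,0,0],[0,0,0,0,0,0],[0,0,0,0,0,0]])

```text
clock: 4.05
eef_pos: [545.5, -92.1, 225.4]
tcp_rot: [-3.141, -0.0, 0.113]
contact_force: [0.0, -0.1, -0.8]
opening: 1.001
```

```bash
python3 - <<'E'
from rig import r
from h import *
import pickle
f=r.grab_frame("wrist");save(f,"w2.png",None,1.25)
pickle.dump(f,open("w2.pkl","wb"))
s=r.sense(); togo(s,(545,-93,225),0.113)
print(f["xyz"],f["orientation"])
H=hsv(f)
for nm,m,z in [("green",(H[...,0]>60)&(H[...,0]<88)&(H[...,1]>80),8),("alu",(H[...,1]<40)&(H[...,2]>150),28),("red",((H[...,0]<5)|(H[...,0]>174))&(H[...,1]>180),143)]:
    for c in blobs(m,200): print(nm,np.round(rect(f,c,z),3), cv2.boundingRect(c))
E
```

```text
clock 4.1 pos [545.6 -91.9 225.4] rot [-3.141 -0.     0.113] F [-0.1 -0.5  0.1] open 0.997
turn [-0. -0.  0.] shift(after turn) [-0.0007  0.001   0.0004]
[536.10776652 -10.3809304  367.72392428] [ 2.81655705e+00 -9.38857055e-04  1.12371349e-01]
green [541.984 -72.8   270.173 105.875  -1.457] (261, 0, 114, 259)
alu [ 927.136 -243.997  129.023   32.567   -1.183] (610, 277, 30, 89)
alu [ 728.032 -122.982  168.259   34.17     1.507] (452, 134, 78, 148)
alu [538.16  -39.46  168.238  51.189  -1.435] (288, 17, 57, 180)
red [ 5.44474e+02 -9.74170e+01  3.00740e+01  2.20820e+01  1.12000e-01] (296, 198, 43, 30)
```

View pics/w2.png

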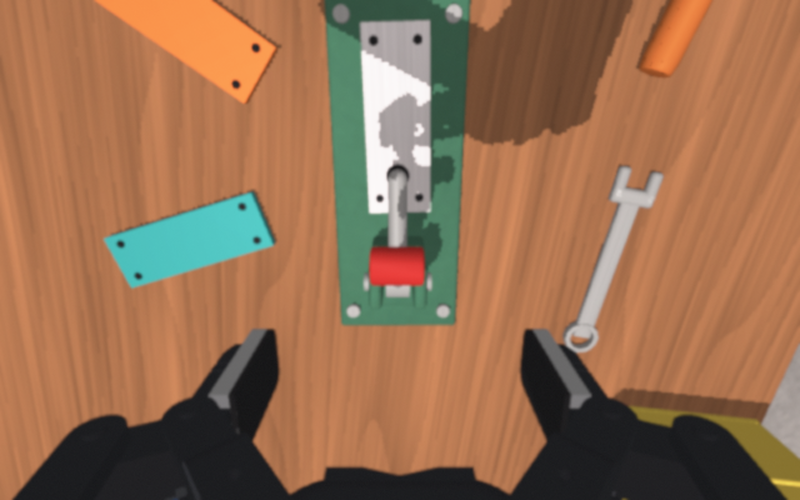

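```bash
cat >> h.py <<'E'
def edge_pts(f,m,p0,p1,n=40,half=8,z=28):
    """along world segment p0-p1 (xy at z), find mask/sat transitions normal to it in image of scalar field m; returns world pts"""
    p0=np.array(p0,float);p1=np.array(p1,float);d=(p1-p0)/np.linalg.norm(p1-p0);nrm=np.array([-d[1],d[0]])
    out=[]
    off=np.arange(-half,half+.01,0.25)
    for t in np.linspace(0,1,n):
        q=p0+t*(p1-p0)+off[:,None]*nrm
        uv=proj(f,np.c_[q,np.full(len(q),z)]).astype(np.float32)
        v=cv2.remap(m.astype(np.float32),uv[:,0:1],uv[:,1:2],cv2.INTER_LINEAR)[:,0]
        v=np.convolve(np.pad(v,2,mode='edge'),np.ones(5)/5,'valid')
        g=np.gradient(v); i=np.argmax(abs(g))
        if abs(g[i])>2: out.append(q[i])
    return np.array(out)
def fitline(P):
    vx,vy,x,y=cv2.fitLine(P.astype(np.float32),cv2.DIST_HUBER,0,0.01,0.01).ravel()
    return np.array([x,y]),np.array([vx,vy])
def platefit(f,c,ang,z,field,L=140,W=50,fr=(-.45,.45),verbose=True):
    """lines on the 4 edges about a guess; returns centre, angle"""
    c=np.array(c,float);a=np.array([np.cos(ang),np.sin(ang)]);b=np.array([-a[1],a[0]])
    res={}
    for k,(p,q) in {"b+":(c+b*W/2+a*L*fr[0],c+b*W/2+a*L*fr[1]),"b-":(c-b*W/2+a*L*fr[0],c-b*W/2+a*L*fr[1]),"a+":(c+a*L/2-b*W*.4,c+a*L/2+b*W*.4),"a-":(c-a*L/2-b*W*.4,c-a*L/2+b*W*.4)}.items():
        P=edge_pts(f,field,p,q,z=z)
        if len(P)<8: print(k,"few",len(P)); continue
        x,v=fitline(P); u=a if k[0]=="b" else b
        if v@u<0: v=-v
        n=b if k[0]=="b" else a
        # offset at the guess's mid line
        t=((c-x)@u)/(v@u); off=(x+t*v-c)@n
        ad=(np.arctan2(v[1],v[0])-np.arctan2(u[1],u[0])+np.pi)%(2*np.pi)-np.pi
        rms=np.std((P-x)@np.array([-v[1],v[0]]))
        res[k]=(off,ad); 
        if verbose: print(k,"off %.2f dang %.4f rms %.2f n %d"%(off,ad,rms,len(P)))
    return res
E
python3 - <<'E'
from h import *
import pickle
f=pickle.load(open("w2.pkl","rb")); H=hsv(f); S=H[...,1]
print("alu"); platefit(f,(537,-26.6),-1.44,28,S)
print("base"); platefit(f,(542,-71),-1.458,8,S,285,110)
f=pickle.load(open("w1.pkl","rb")); H=hsv(f); S=H[...,1]
print("alu"); platefit(f,(537,-26.6),-1.44,28,S)
print("base"); platefit(f,(542,-71),-1.458,8,S,285,110)
print("blue"); platefit(f,(606,236),-1.56,28,H[...,0]*2)
E
```

```text
alu
b+ off 25.60 dang 0.0064 rms 0.24 n 40
b- off -26.42 dang 0.0051 rms 0.15 n 40
a+ off 69.45 dang -0.0023 rms 0.25 n 25
a- off -72.63 dang 0.0083 rms 0.08 n 40
base
b+ off 54.23 dang 0.0000 rms 0.19 n 40
b- off -54.86 dang 0.0011 rms 0.19 n 40
a+ off 139.11 dang 0.0033 rms 0.40 n 40
a- few 0
alu
b+ off 26.88 dang 0.0024 rms 0.28 n 40
b- off -26.74 dang 0.0048 rms 0.23 n 40
a+ off 69.71 dang 0.0140 rms 0.46 n 25
a- off -77.01 dang 0.0155 rms 0.29 n 40
base
b+ off 54.77 dang 0.0012 rms 0.36 n 36
b- off -54.48 dang 0.0001 rms 1.09 n 37
a+ few 5
a- off -146.38 dang -0.0024 rms 0.29 n 40
blue
b+ off 25.80 dang -0.0000 rms 0.34 n 40
b- off -25.38 dang 0.0029 rms 0.35 n 40
a+ off 70.74 dang 0.0128 rms 0.28 n 40
a- off -70.70 dang 0.0009 rms 0.26 n 40
```

```bash
python3 - <<'E'
from rig import r
from h import *
togo(r.sense(),(544.4,-97.4,123),0.113)
L=np.linspace(0.50,-0.88,19)
for a,b in zip(L[:-1],L[1:]): print("%.4f %.4f"%(.095*(np.sin(a)-np.sin(b)),-.095*(np.cos(b)-np.cos(a))))
E
```

```text
clock 4.1 pos [545.6 -91.9 225.4] rot [-3.141 -0.     0.113] F [-0.1 -0.5  0.1] open 0.997
turn [-0. -0.  0.] shift(after turn) [-0.0018  0.0053  0.1024]
0.0065 -0.0032
0.0067 -0.0027
0.0069 -0.0022
0.0071 -0.0017
0.0072 -0.0011
0.0073 -0.0006
0.0073 -0.0000
0.0073 0.0005
0.0072 0.0011
0.0071 0.0016
0.0069 0.0022
0.0068 0.0027
0.0065 0.0032
0.0063 0.0037
0.0060 0.0042
0.0056 0.0046
0.0053 0.0050
0.0049 0.0054
```

Request:
arm_command(targets=[[-0.0007,0.002,0.005,0,0,0],[-0.0007,0.0024,0.01,0,0,0],[0,0.001,0.012,0,0,0],[0,0.001,0.012,0,0,0],[0,0,0.0,0,0,0],[0,0,0,0,0,0]], fingers=0.06, squeeze=20)

```text
clock: 4.6
eef_pos: [544.0, -99.6, 184.8]
tcp_rot: [-3.141, 0.003, 0.112]
contact_force: [0.2, -0.5, 0.0]
opening: 0.702
```

```bash
python3 - <<'E'
from rig import r
from h import *
f=r.grab_frame("wrist");save(f,"w3.png",None,1.25)
togo(r.sense(),(544.4,-97.4,123),0.113)
H=hsv(f); m=((H[...,0]<5)|(H[...,0]>174))&(H[...,1]>180)
for c in blobs(m,200): print(np.round(rect(f,c,144),2),cv2.boundingRect(c))
E
```

```text
clock 4.65 pos [544.6 -99.7 185.7] rot [-3.141e+00  1.000e-03  1.120e-01] F [ 0.5  0.4 -0.3] open 0.702
turn [-0.     0.001 -0.001] shift(after turn) [ 0.     -0.0023  0.0627]
[ 5.4441e+02 -9.7350e+01  3.0150e+01  2.2340e+01  1.1000e-01] (295, 209, 52, 36)
```

View pics/w3.png

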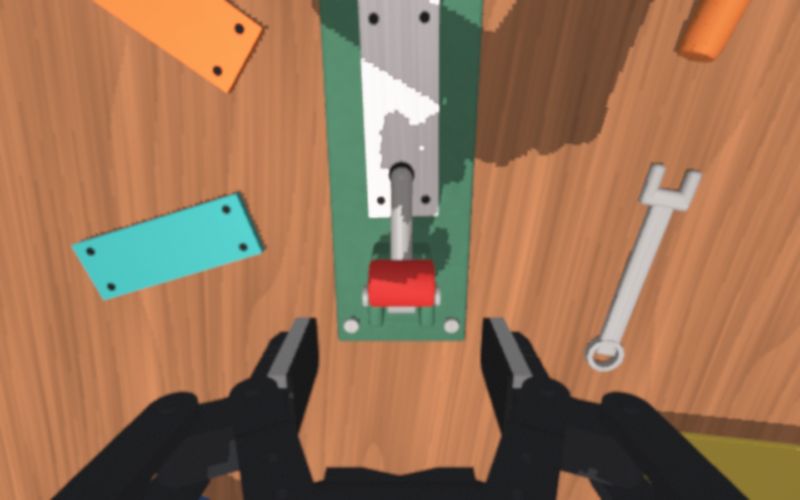

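The grip is stable at (544.4,-97.4), centred between the jaws at about px (321,227) raw. Descending and pinching.

Request:
arm_command(targets=[[0,-0.0023,0.0125,0,0,0],[0,0,0.0125,0,0,0],[0,0,0.0125,0,0,0],[0,0,0.0125,0,0,0],[0,0,0.0125,0,0,0],[0,0,0,0,0,0],[0,0,0,0,0,0]])

```text
clock: 5.23
eef_pos: [544.6, -97.5, 123.8]
tcp_rot: [-3.141, 0.001, 0.112]
contact_force: [0.1, -0.5, 0.7]
opening: 0.707
```

Request:
arm_command(targets=[[0,0,0,0,0,0],[0,0,0,0,0,0],[0,0,0,0,0,0],[0,0,0,0,0,0],[0,0,0,0,0,0],[0,0,0,0,0,0]], fingers=0.02, squeeze=25)

```text
clock: 5.73
eef_pos: [544.6, -97.3, 124.8]
tcp_rot: [-3.141, -0.0, 0.112]
contact_force: [-2.8, 0.4, 5.5]
opening: 0.347
```

```bash
python3 - <<'E'
from rig import r
from h import *
f=r.grab_frame("wrist");save(f,"w4.png",None,1.25)
togo(r.sense(),(544.4,-97.4,123),0.113)
E
```

```text
clock 5.78 pos [544.6 -97.3 124.8] rot [-3.141 -0.     0.112] F [-3.4  2.3  6.4] open 0.349
turn [-0.    -0.    -0.001] shift(after turn) [-0.0002  0.0001  0.0018]
```

View pics/w4.png

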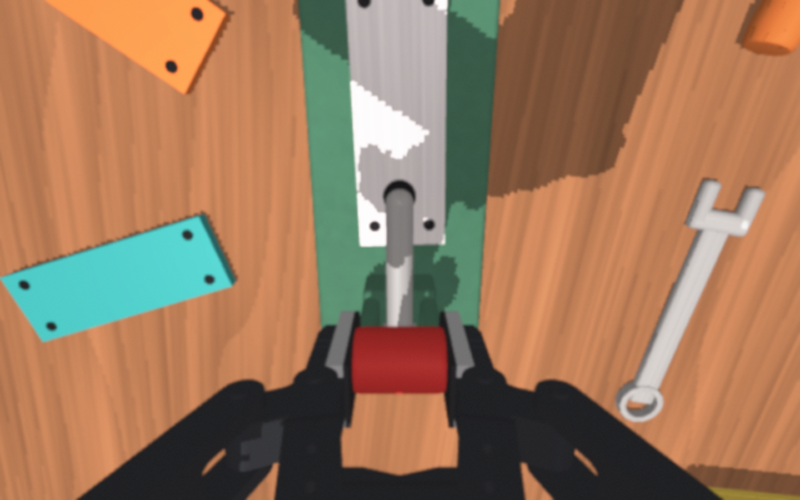

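The red grip is held between the pads (opening 29.8 mm). Swinging it back along the arc.

Request:
arm_command(targets=[[0,0.0065,-0.0032,0,0,0],[0,0.0067,-0.0027,0,0,0],[0,0.0069,-0.0022,0,0,0],[0,0.0071,-0.0017,0,0,0],[0,0.0072,-0.0011,0,0,0],[0,0.0073,-0.0006,0,0,0],[0,0.0073,0,0,0,0],[0,0.0073,0.0005,0,0,0],[0,0.0072,0.0011,0,0,0],[0,0.0071,0.0016,0,0,0]])

```text
clock: 6.62
eef_pos: [552.7, -168.4, 132.2]
tcp_rot: [3.141, -0.0, 0.112]
contact_force: [-0.9, 3.9, 0.9]
opening: 0.349
```

```bash
python3 - <<'E'
from rig import r
from h import *
f=r.grab_frame("scene")
save(f,"s5.png",(240,160,400,260),5)
togo(r.sense(),(544.4,-97.4,123),0.113)
E
```

```text
clock 6.67 pos [ 552.8 -169.5  131.9] rot [ 3.141 -0.     0.112] F [-0.5 -1.2  4.5] open 0.347
turn [ 0.001 -0.    -0.001] shift(after turn) [-0.0002 -0.0726  0.0089]
```

View pics/s5.png

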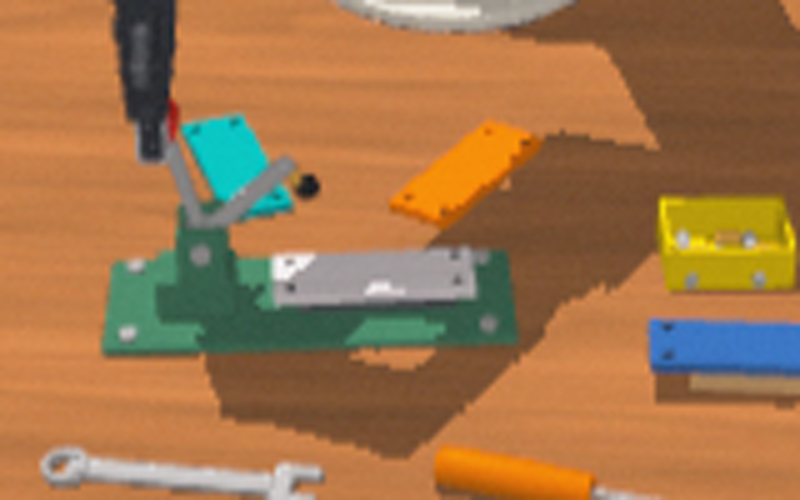

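The lever is past the vertical and the foot has lifted. Continuing back to the stop.

Request:
arm_command(targets=[[0,0.0069,0.0022,0,0,0],[0,0.0068,0.0027,0,0,0],[0,0.0065,0.0032,0,0,0],[0,0.0063,0.0037,0,0,0],[0,0.006,0.0042,0,0,0],[0,0.0056,0.0046,0,0,0],[0,0.0053,0.005,0,0,0],[0,0.0035,0.004,0,0,0],[0,0,0,0,0,0]])

```text
clock: 7.42
eef_pos: [558.1, -215.6, 101.7]
tcp_rot: [3.14, -0.0, 0.112]
contact_force: [1.6, -1.9, 2.6]
opening: 0.35
```

```bash
python3 - <<'E'
from rig import r
from h import *
f=r.grab_frame("scene")
save(f,"s6.png",(240,160,400,260),5)
f=r.grab_frame("wrist")
save(f,"w6.png",None,1.25)
togo(r.sense(),(544.4,-97.4,123),0.113)
E
```

```text
clock 7.52 pos [ 558.  -215.1  102.3] rot [ 3.14  -0.     0.112] F [ 0.5 -3.9  1.8] open 0.347
turn [ 0.001 -0.    -0.001] shift(after turn) [-0.0003 -0.1185 -0.0207]
```

View pics/s6.png

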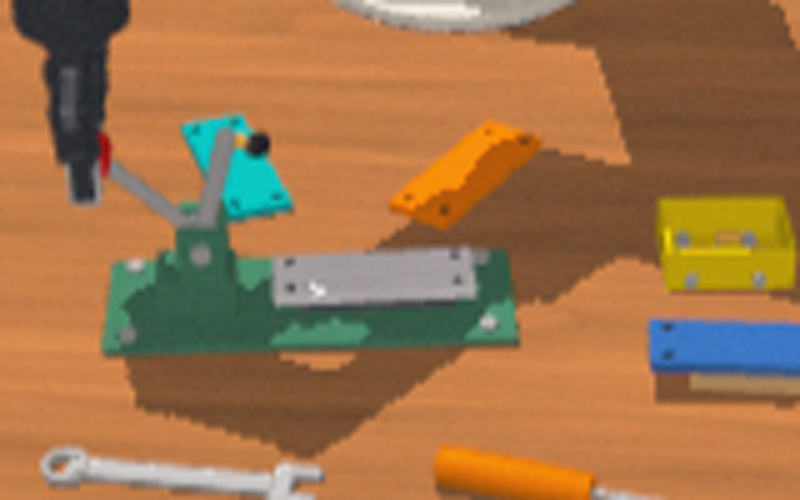

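View pics/w6.png

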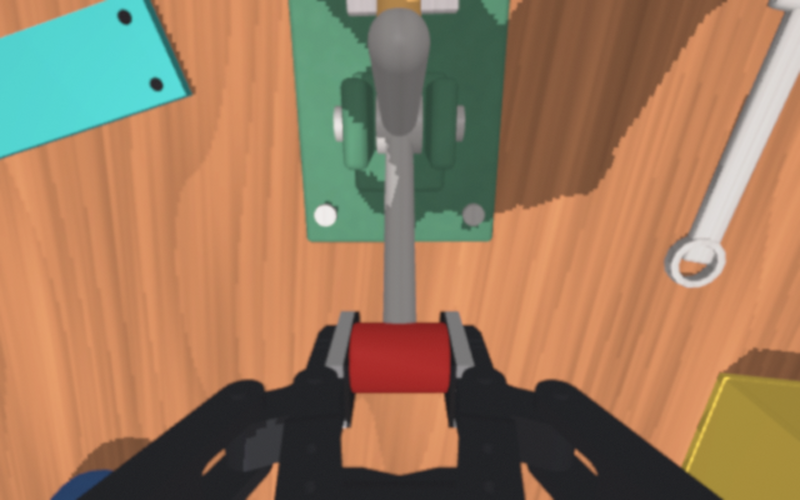

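Request:
arm_command(targets=[[0,0.0025,0.003,0,0,0],[0,0.0025,0.003,0,0,0],[0,0,0,0,0,0]])

```text
clock: 7.77
eef_pos: [558.4, -218.3, 98.1]
tcp_rot: [-3.14, -0.0, 0.112]
contact_force: [-5.2, 7.7, 20.1]
opening: 0.347
```

```bash
python3 - <<'E'
from rig import r
from h import *
f=r.grab_frame("wrist")
save(f,"w7.png",None,1.25)
togo(r.sense(),(544.4,-97.4,123),0.113)
H=hsv(f); m=((H[...,0]<5)|(H[...,0]>174))&(H[...,1]>180)
for c in blobs(m,200): print(np.round(rect(f,c,125),2),cv2.boundingRect(c))
E
```

```text
clock 7.82 pos [ 558.5 -218.3   98.1] rot [-3.14  -0.     0.112] F [-4.9  5.1 19.4] open 0.346
turn [-0.001 -0.    -0.001] shift(after turn) [-0.0003 -0.1218 -0.0249]
[ 5.5771e+02 -2.1250e+02  3.1840e+01  2.5000e+01  1.1000e-01] (279, 259, 81, 56)
```

Force of about 20 N at the stop, so the lever is fully back. Opening and lifting off.

Request:
arm_command(targets=[[0,0,0,0,0,0],[0,0,0,0,0,0],[0,0,0,0,0,0],[0,0,-0.005,0,0,0],[0,0,-0.015,0,0,0],[0,0,-0.025,0,0,0],[0,0,-0.03,0,0,0],[0,0,-0.035,0,0,0],[0,0,-0.035,0,0,0],[0,0,-0.03,0,0,0],[0,-0.015,0,0,0,0],[0,-0.03,0,0,0,0],[0,-0.03,0,0,0,0],[0,-0.03,0,0,0,0],[0,-0.03,0,0,0,0],[0,-0.015,0,0,0,0],[0,0,0,0,0,0],[0,0,0,0,0,0],[0,0,0,0,0,0]], fingers=0.075)

```text
clock: 9.4
eef_pos: [541.6, -70.6, 271.3]
tcp_rot: [3.141, 0.0, 0.112]
contact_force: [0.2, 0.4, -0.7]
opening: 0.875
```

```bash
python3 - <<'E'
from rig import r
from h import *
import pickle
f=r.grab_frame("wrist");save(f,"w8.png",None,1.25)
pickle.dump(f,open("w8.pkl","wb"))
togo(r.sense(),(606,236,200),0.013)
print(f["xyz"])
g=f["image"]
Rr=g[...,2]
print("alu R");platefit(f,(536.4,-25.1),-1.435,28,Rr)
print("base R");platefit(f,(541.8,-69),-1.457,8,hsv(f)[...,1],285,110)
E
```

```text
clock 9.45 pos [541.6 -70.9 271.3] rot [3.141 0.    0.112] F [-0.4 -0.2 -0.1] open 0.879
turn [0.    0.    0.099] shift(after turn) [ 0.0684 -0.306   0.0713]
[532.2674099   11.2516494  413.60510052]
alu R
b+ off 25.59 dang 0.0044 rms 1.05 n 40
b- off -25.53 dang 0.0002 rms 0.19 n 40
a+ off 70.48 dang -0.0019 rms 0.25 n 40
a- off -70.66 dang -0.0134 rms 0.27 n 40
base R
b+ off 54.26 dang -0.0007 rms 0.23 n 40
b- off -55.00 dang -0.0001 rms 0.26 n 40
a+ off 141.75 dang 0.0005 rms 0.29 n 35
a- off -142.00 dang -0.0000 rms 0.05 n 40
```

View pics/w8.png

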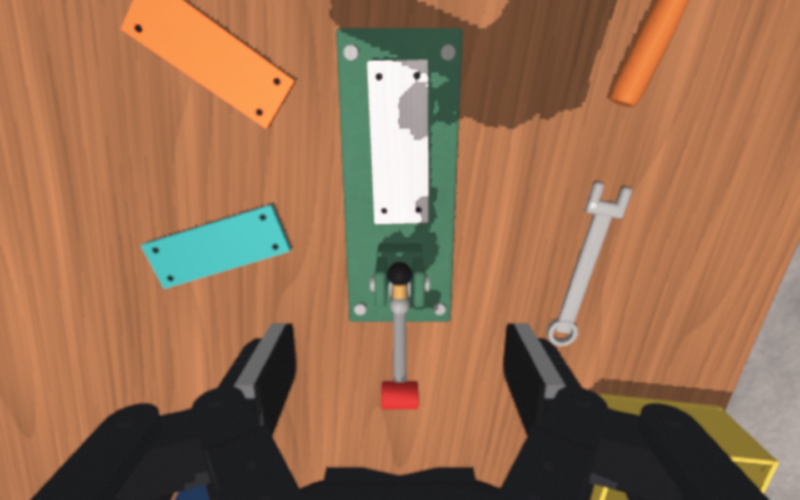

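The wrist view shows the lever fully back with its grip at (399,395) and the foot clear at (399,272). The bare plate lies at about 3 mm towards the head and 1.3° off the stand's axis. I'll square it gently on the bed with the jaws first, which also fixes its pose in the tool frame for an exact stack.

```bash
python3 - <<'E'
from rig import r
from h import *
togo(r.sense(),(536.4,-25.1,10),0.136)
E
```

```text
clock 9.45 pos [541.6 -70.9 271.3] rot [3.141 0.    0.112] F [-0.4 -0.2 -0.1] open 0.879
turn [ 0.     0.    -0.024] shift(after turn) [ 0.001  -0.0461  0.2613]
```

Request:
arm_command(targets=[[0,0,0,0,0,-0.024],[0.001,-0.0121,0.0,0,0,0],[0,-0.02,0.01,0,0,0],[0,-0.014,0.03,0,0,0],[0,0,0.035,0,0,0],[0,0,0.035,0,0,0],[0,0,0.035,0,0,0],[0,0,0.035,0,0,0],[0,0,0.03,0,0,0],[0,0,0.01,0,0,0],[0,0,0,0,0,0],[0,0,0,0,0,0]], fingers=0.068)

```text
clock: 10.45
eef_pos: [536.7, -24.3, 52.0]
tcp_rot: [-3.142, 0.0, 0.136]
contact_force: [0.2, 0.6, 0.5]
opening: 0.794
```

```bash
python3 - <<'E'
from rig import r
from h import *
f=r.grab_frame("wrist");save(f,"w9.png",None,1.25)
togo(r.sense(),(536.4,-25.1,10),0.136)
E
```

```text
clock 10.5 pos [537.4 -24.3  52.8] rot [ 3.141e+00 -2.000e-03  1.360e-01] F [0.  0.1 0.4] open 0.8
turn [ 0.    -0.002 -0.   ] shift(after turn) [-0.0011  0.0006  0.0428]
```

View pics/w9.png

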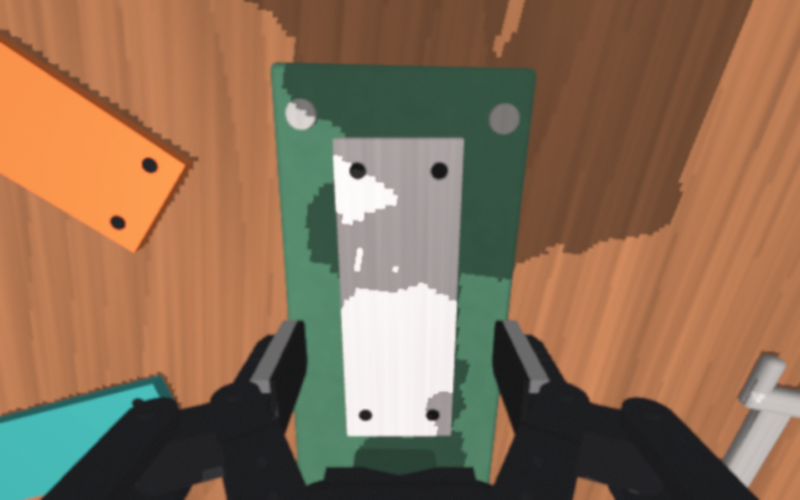

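The jaws straddle the bare plate (px x≈398, centred and parallel), and the base is visibly a degree off. Going down and gripping gently.

Request:
arm_command(targets=[[-0.001,0,0.01,0,0,0],[0,0,0.01,0,0,0],[0,0,0.01,0,0,0],[0,0,0.007,0,0,0],[0,0,0.004,0,0,0],[0,0,0,0,0,0],[0,0,0,0,0,0]])

```text
clock: 11.08
eef_pos: [535.1, -24.4, 10.1]
tcp_rot: [-3.141, 0.001, 0.136]
contact_force: [0.2, 0.4, -0.4]
opening: 0.795
```

Request:
arm_command(targets=[[0,0,0,0,0,0],[0,0,0,0,0,0],[0,0,0,0,0,0],[0,0,0,0,0,0],[0,0,0,0,0,0],[0,0,0,0,0,0]], fingers=0.044, squeeze=20)

```text
clock: 11.58
eef_pos: [535.7, -24.5, 10.9]
tcp_rot: [3.141, -0.001, 0.136]
contact_force: [-0.2, 1.0, 5.4]
opening: 0.583
```

```bash
python3 - <<'E'
from rig import r
from h import *
f=r.grab_frame("wrist");save(f,"w10.png",None,1.25)
togo(r.sense(),(536.0,-21.8,11),0.114)
E
```

```text
clock 11.63 pos [535.6 -24.4  10.9] rot [ 3.141e+00 -1.000e-03  1.360e-01] F [-0.2 -0.   5.6] open 0.578
turn [ 0.    -0.001  0.022] shift(after turn) [ 0.0007 -0.0026 -0.0001]
```

View pics/w10.png

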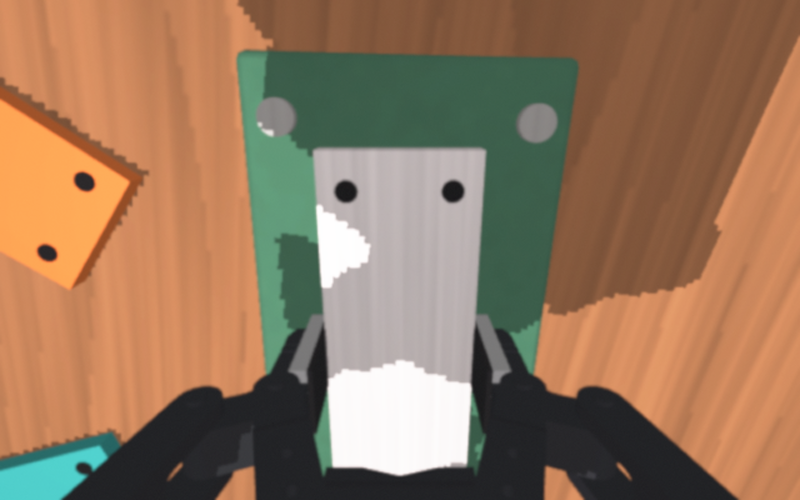

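Request:
arm_command(targets=[[0,0,0,0,0,0.011],[0,0,0,0,0,0.011],[0.0003,-0.001,0,0,0,0],[0.0002,-0.001,0,0,0,0],[0,-0.001,0,0,0,0],[0,0,0,0,0,0],[0,0,0,0,0,0]])

```text
clock: 12.22
eef_pos: [536.0, -21.7, 10.8]
tcp_rot: [3.141, -0.001, 0.114]
contact_force: [0.8, -3.9, 6.5]
opening: 0.577
```

```bash
python3 - <<'E'
from rig import r
from h import *
f=r.grab_frame("wrist");save(f,"w11.png",None,1.25)
import pickle;pickle.dump(f,open("w11.pkl","wb"))
s=r.sense();togo(s,(536.0,-21.8,11),0.114)
c=s["eef_pos"][:2]; 
g=f["image"][...,2]; S=hsv(f)[...,1]
a=-1.457
print("alu");platefit(f,(536,-21.8),a,28,g,fr=(-.45,-.2))
print("base");platefit(f,np.array([536,-21.8])+47.5*np.array([np.cos(a),np.sin(a)]),a,8,S,285,110,fr=(-.48,-.25))
E
```

```text
clock 12.27 pos [536.  -21.7  10.8] rot [ 3.141e+00 -1.000e-03  1.140e-01] F [-0.  -3.7  5.7] open 0.581
turn [ 0.001 -0.001  0.   ] shift(after turn) [-0.      0.0001 -0.0002]
alu
b+ off 25.00 dang -0.0000 rms 2.00 n 40
b- off -26.13 dang -0.0177 rms 2.40 n 40
a+ off 63.07 dang -0.0050 rms 0.12 n 40
a- off -70.25 dang -0.0000 rms 0.00 n 40
base
b+ off 54.00 dang 0.0000 rms 1.46 n 40
b- off -54.00 dang -0.0000 rms 1.44 n 40
a+ few 0
a- off -142.10 dang 0.0030 rms 0.12 n 40
```

View pics/w11.png

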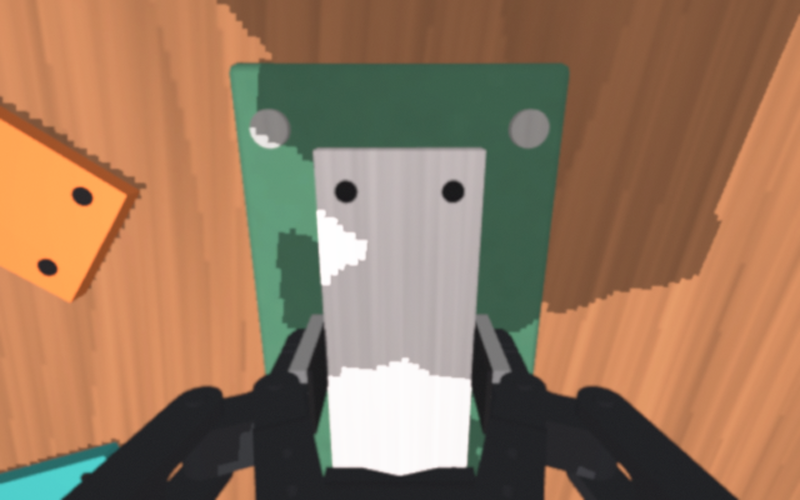

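The plate is now parallel and centred: its end edge spans px 313–486 and the base 231–568, both centred at x≈399.5. Releasing and lifting, then checking it stayed.

Request:
arm_command(targets=[[0,0,0,0,0,0],[0,0,0,0,0,0],[0,0,0,0,0,0],[0,0,-0.005,0,0,0],[0,0,-0.01,0,0,0],[0,0,-0.02,0,0,0],[0,0,-0.03,0,0,0],[0,0,-0.035,0,0,0],[0,0,-0.035,0,0,0],[0,0,-0.035,0,0,0],[0,0,0,0,0,0],[0,0,0,0,0,0]], fingers=0.068)

```text
clock: 13.27
eef_pos: [536.9, -21.4, 183.5]
tcp_rot: [3.141, -0.005, 0.114]
contact_force: [-0.4, 0.3, 0.2]
opening: 0.795
```

```bash
python3 - <<'E'
from rig import r
from h import *
f=r.grab_frame("wrist");save(f,"w12.png",None,1.25)
import pickle;pickle.dump(f,open("w12.pkl","wb"))
s=r.sense();togo(s,(606,236,150),0.013)
g=f["image"][...,2]; S=hsv(f)[...,1]
a=-1.457
print("alu");platefit(f,(536,-21.8),a,28,g,fr=(-.45,.15))
print("base");platefit(f,np.array([536,-21.8])+47.5*np.array([np.cos(a),np.sin(a)]),a,8,S,285,110,fr=(-.48,0))
E
```

```text
clock 13.32 pos [535.7 -21.4 181.7] rot [ 3.141e+00 -2.000e-03  1.140e-01] F [0.5 0.2 0.2] open 0.801
turn [ 0.    -0.002  0.101] shift(after turn) [ 0.0736 -0.2564  0.0317]
alu
b+ off 25.51 dang 0.0040 rms 1.43 n 40
b- off -25.50 dang 0.0000 rms 1.53 n 40
a+ off 71.00 dang -0.0000 rms 0.07 n 40
a- off -70.07 dang -0.0046 rms 0.13 n 40
base
b+ off 54.48 dang -0.0006 rms 0.87 n 40
b- off -54.51 dang -0.0002 rms 0.14 n 40
a+ off 141.45 dang 0.0121 rms 4.42 n 34
a- off -142.00 dang 0.0009 rms 0.20 n 40
```

View pics/w12.png

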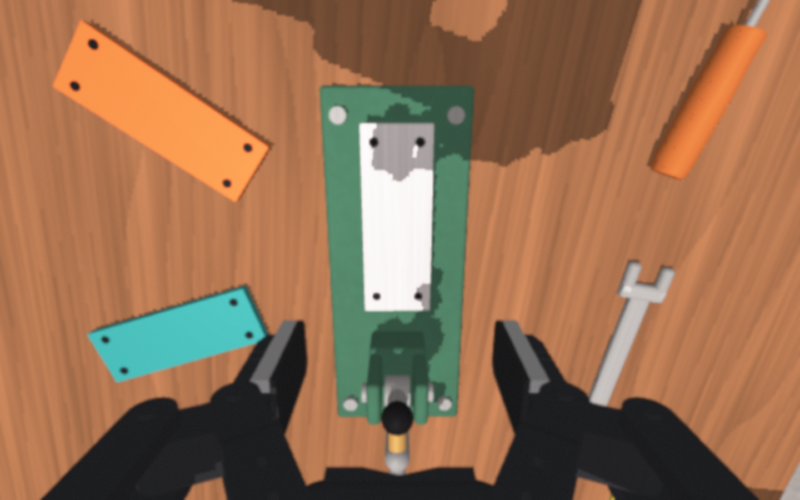

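The bare plate stayed centred: edges at ±25.5 about the bed axis, ends within 0.5 mm. Now to the blue plate.

Request:
arm_command(targets=[[0,0,0,0,0,0.101],[0.0046,-0.0155,0,0,0,0],[0.0092,-0.032,0,0,0,0],[0.0092,-0.032,0,0,0,0],[0.0092,-0.032,0,0,0,0],[0.0092,-0.032,0,0,0,0],[0.0092,-0.032,0,0,0,0],[0.0092,-0.032,0.01,0,0,0],[0.0092,-0.032,0.02,0,0,0],[0.0046,-0.0168,0.03,0,0,0],[0,0,0.03,0,0,0],[0,0,0.02,0,0,0],[0,0,0,0,0,0],[0,0,0,0,0,0],[0,0,0,0,0,0]])

```text
clock: 14.57
eef_pos: [605.9, 235.7, 70.9]
tcp_rot: [3.142, 0.0, 0.013]
contact_force: [1.1, 0.7, 0.4]
opening: 0.795
```

```bash
python3 - <<'E'
from rig import r
from h import *
f=r.grab_frame("wrist");save(f,"w13.png",None,1.25)
import pickle;pickle.dump(f,open("w13.pkl","wb"))
s=r.sense();togo(s,(606,236,10.8),0.012)
H=hsv(f)
m=((H[...,0]>105)&(H[...,0]<130)&(H[...,1]>100)).astype(float)*100
print("blue");platefit(f,(606,236),-1.5585,28,cv2.GaussianBlur(m,(0,0),1),fr=(-.45,.1))
E
```

```text
clock 14.62 pos [606.5 235.8  71.7] rot [-3.141e+00 -1.000e-03  1.300e-02] F [-0.6  0.5 -0. ] open 0.795
turn [-0.001 -0.001  0.001] shift(after turn) [-0.0005 -0.0002  0.0609]
blue
b+ off 24.89 dang 0.0038 rms 0.20 n 40
b- off -24.00 dang 0.0017 rms 0.19 n 40
a+ off 69.00 dang 0.0000 rms 0.00 n 40
a- off -69.50 dang -0.0000 rms 0.09 n 40
```

View pics/w13.png

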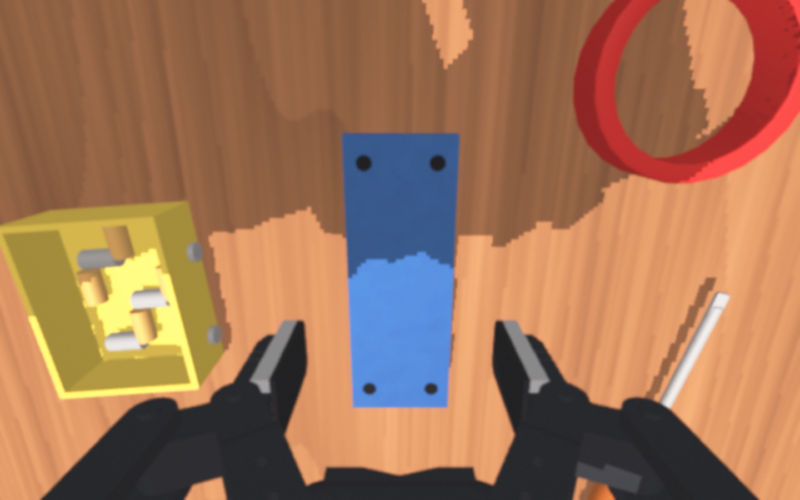

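The blue plate sits centred between the jaws (px 345–458 at the far end, parallel), and the tray is clear on the left. Descending.

Request:
arm_command(targets=[[0,0,0.01,0,0,-0.002],[0,0,0.015,0,0,0],[0,0,0.015,0,0,0],[0,0,0.012,0,0,0],[0,0,0.006,0,0,0],[0,0,0.003,0,0,0],[0,0,0,0,0,0],[0,0,0,0,0,0]])

```text
clock: 15.28
eef_pos: [606.2, 236.0, 10.0]
tcp_rot: [-3.141, -0.001, 0.015]
contact_force: [-0.4, -0.7, 0.4]
opening: 0.798
```

Request:
arm_command(targets=[[0,0,0,0,0,0],[0,0,0,0,0,0],[0,0,0,0,0,0],[0,0,0,0,0,0],[0,0,0,0,0,0],[0,0,0,0,0,0]], fingers=0.044, squeeze=25)

```text
clock: 15.78
eef_pos: [606.4, 236.1, 10.4]
tcp_rot: [-3.141, -0.001, 0.015]
contact_force: [-0.3, -0.3, 5.9]
opening: 0.574
```

```bash
python3 - <<'E'
from rig import r
from h import *
f=r.grab_frame("wrist");save(f,"w14.png",None,1.25)
import pickle;pickle.dump(f,open("w14.pkl","wb"))
s=r.sense();togo(s,(606,236,10.8),0.015)
E
```

```text
clock 15.83 pos [606.4 236.1  10.4] rot [-3.141e+00 -1.000e-03  1.500e-02] F [-0.1 -0.6  5.5] open 0.581
turn [-0.    -0.001 -0.   ] shift(after turn) [-0.0004  0.0001 -0.0004]
```

View pics/w14.png

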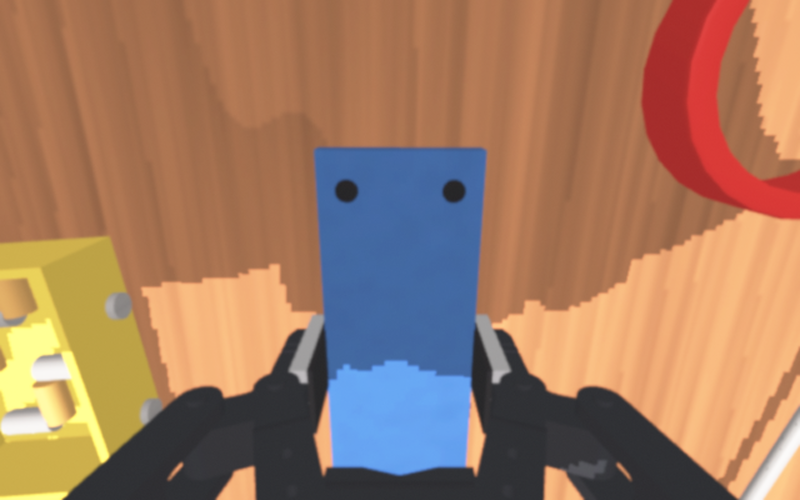

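```bash
python3 - <<'E'
from h import *
import pickle
for n in ("w11","w14"):
    f=pickle.load(open(n+".pkl","rb")); g=f["image"].max(2).astype(int)
    m=np.zeros(g.shape,bool); m[135:170,262:377]=g[135:170,262:377]<75
    for c in blobs(m,20):
        M=cv2.moments(c); print(n,"hole",M["m10"]/M["m00"],M["m01"]/M["m00"],cv2.contourArea(c))
    col=f["image"][100:140,280:360,0 if n=="w14" else 2].astype(float).mean(1)
    col=f["image"][100:140,280:360].astype(float).mean(1)
    ch={"w11":2,"w14":2}[n]; e=np.abs(np.gradient(col[:,ch])); i=e.argmax(); w=e[i-3:i+4]; print("edge row",100+(np.arange(i-3,i+4)*w).sum()/w.sum())
E
```

```text
w11 hole 362.0782761653474 152.8249780123131 189.5
w11 hole 276.33955555555553 152.91644444444444 187.5
edge row 118.1682119205298
w14 hole 362.7591178965224 152.509754028838 196.5
w14 hole 276.6632390745501 152.43787489288772 194.5
edge row 117.5422968543332
```

The blue plate's holes and edge sit within 0.5 px of where the bare plate's were in the same grip, so placing at the same tool pose 8 mm higher will stack them flush. I'll lift gently and carry it low, under the raised foot.

Request:
arm_command(targets=[[0,0,-0.003,0,0,0],[0,0,-0.007,0,0,0],[0,0,-0.012,0,0,0],[0,0,-0.014,0,0,0],[0,0,-0.01,0,0,0],[0,0,-0.004,0,0,-0.025],[0,0,0,0,0,-0.049],[0,0,0,0,0,-0.025],[-0.004,0.01,0,0,0,0],[-0.008,0.02,0,0,0,0],[-0.01,0.025,0,0,0,0],[-0.01,0.025,0,0,0,0],[-0.01,0.025,0,0,0,0],[-0.01,0.025,0,0,0,0],[-0.01,0.025,0,0,0,0],[-0.01,0.025,0,0,0,0]])

```text
clock: 17.17
eef_pos: [553.6, 47.0, 59.7]
tcp_rot: [3.141, 0.0, 0.113]
contact_force: [0.8, -0.4, -0.8]
opening: 0.573
```

```bash
python3 - <<'E'
from rig import r
from h import *
f=r.grab_frame("wrist");save(f,"w15.png",None,1.25)
s=r.sense();togo(s,(536.0,-21.7,55),0.114)
E
```

```text
clock 17.22 pos [551.7  43.4  59.3] rot [3.14e+00 3.00e-03 1.12e-01] F [-2.3 -3.8 -1.7] open 0.58
turn [ 0.002  0.003 -0.002] shift(after turn) [-0.023   0.0629  0.0043]
```

View pics/w15.png

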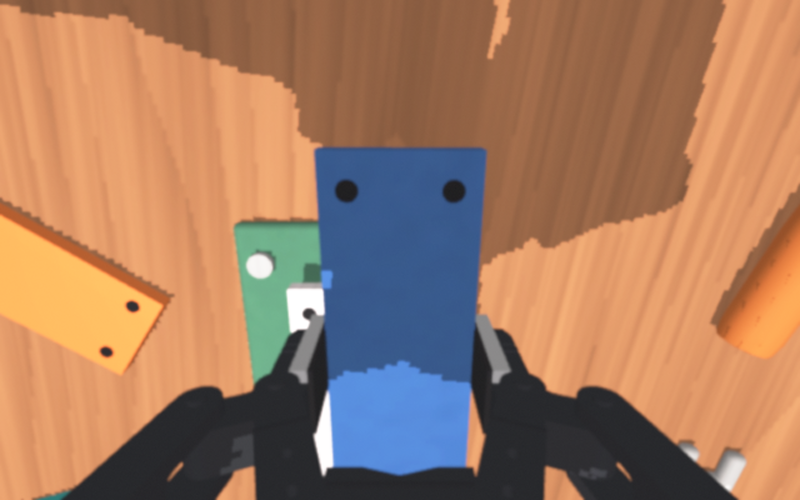

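Request:
arm_command(targets=[[-0.009,0.022,0.0,0,0,0],[-0.008,0.02,0.001,0,0,0],[-0.006,0.015,0.001,0,0,0],[-0.003,0.008,0.001,0,0,0],[-0.001,0.0025,0.001,0,0,0],[0,0,0,0,0,0],[0,0,0,0,0,0],[0,0,0,0,0,0],[0,0,0,0,0,0]])

```text
clock: 17.97
eef_pos: [535.8, -20.6, 55.5]
tcp_rot: [-3.142, -0.0, 0.115]
contact_force: [-0.3, 0.1, -2.0]
opening: 0.578
```

```bash
python3 - <<'E'
from rig import r
from h import *
f=r.grab_frame("wrist");save(f,"w16.png",None,1.25)
s=r.sense();togo(s,(536.0,-21.7,25),0.114)
f=r.grab_frame("scene"); save(f,"s16.png",(240,160,400,260),5)
E
```

```text
clock 18.02 pos [535.8 -20.6  55.5] rot [-3.142 -0.     0.115] F [ 0.7  0.2 -1.8] open 0.578
turn [-0.    -0.     0.001] shift(after turn) [0.0001 0.0011 0.0305]
```

View pics/w16.png

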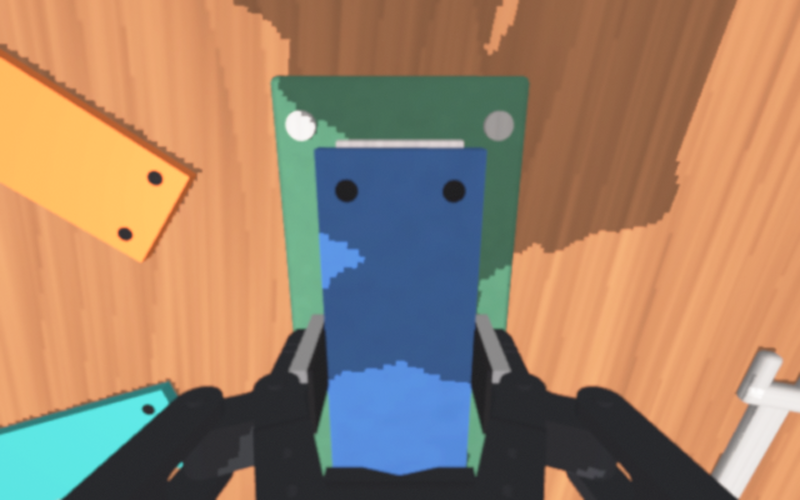

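View pics/s16.png

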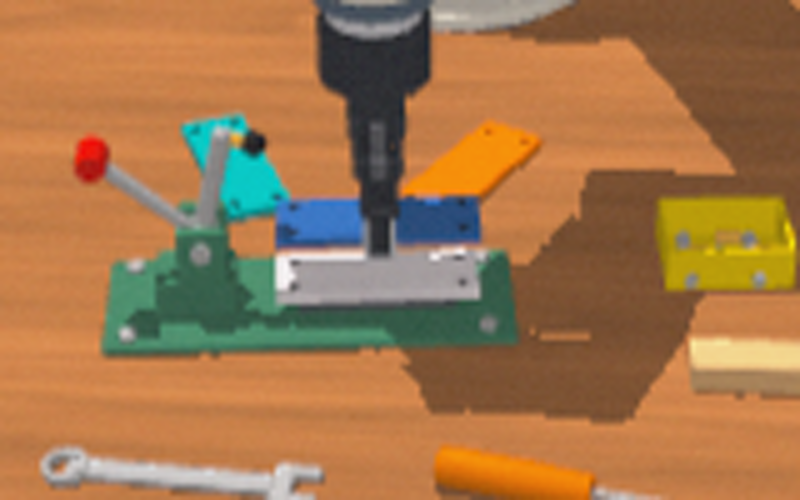

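The view shows the blue plate square above the bare one. The fingertips extend several mm below the blue plate, though, and would meet the bare plate's edges, so I'll work out how far from the picture.

```bash
python3 - <<'E'
from h import *
import pickle
# w14 : gripped blue at TCP (606.4,236.1,10.4) yaw .015
f=pickle.load(open("w14.pkl","rb"))
T=np.array([606.4,236.1,10.4]); Rt=R.from_euler("xyz",[np.pi,0,0.015])
pr=lambda p: np.round(proj(f,T+Rt.apply(np.atleast_2d(p)))*1.25,1)
print("plate end top corners",pr([[-25,-70,-17.6],[25,-70,-17.6]]))
for d in range(0,11,2): print(d,"inner",pr([[25,-11,-d]]),"outer +6",pr([[31,-11,-d]]))
im=f["image"][240:330,230:300]; cv2.imwrite("pics/z14.png",cv2.resize(im,None,fx=8,fy=6,interpolation=cv2.INTER_CUBIC))
E
```

```text
plate end top corners [[312.5 148.2]
 [486.4 148.1]]
0 inner [[466.6 305.6]] outer +6 [[482.7 305.6]]
2 inner [[467.4 308.1]] outer +6 [[483.8 308.1]]
4 inner [[468.3 310.6]] outer +6 [[484.8 310.6]]
6 inner [[469.2 313.2]] outer +6 [[485.9 313.2]]
8 inner [[470.1 315.9]] outer +6 [[487.  315.9]]
10 inner [[471.  318.6]] outer +6 [[488.2 318.6]]
```

View pics/z14.png

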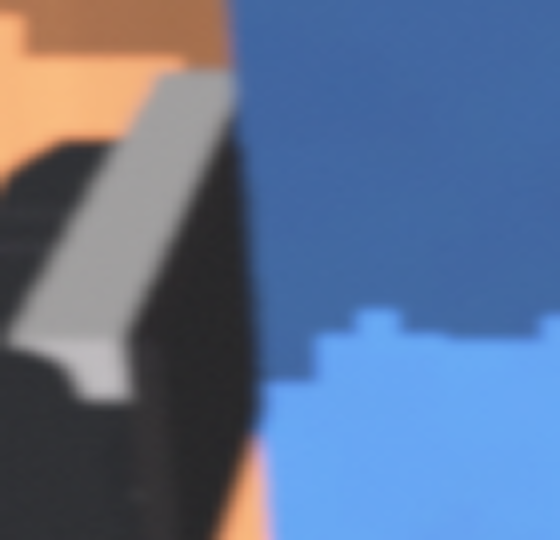

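The tips protrude roughly 2–6 mm below the plate, so lowering this way could catch on the bare plate's edges and end in a drop. I'll set it back on the riser and regrip about 5 mm higher on the fingers.

Request:
arm_command(targets=[[0.005,-0.0123,-0.002,0,0,0],[0.01,-0.0247,0,0,0,0],[0.01,-0.0247,0,0,0,0],[0.01,-0.0247,0,0,0,0],[0.01,-0.0247,0,0,0,0],[0.01,-0.0247,0,0,0,0],[0.01,-0.0247,0,0,0,0],[0.01,-0.0247,0,0,0,0],[0.01,-0.0247,0,0,0,0],[0.01,-0.0247,0,0,0,0],[0.0043,-0.0124,0,0,0,0.025],[0,0,0,0,0,0.049],[0,0,0,0,0,0.025],[0,0,0,0,0,0],[0,0,0,0,0,0],[0,0,0,0,0,0]])

```text
clock: 19.4
eef_pos: [605.9, 235.7, 57.5]
tcp_rot: [-3.142, 0.0, 0.016]
contact_force: [0.1, -0.3, -1.6]
opening: 0.574
```

```bash
python3 - <<'E'
from rig import r
from h import *
s=r.sense();togo(s,(606.4,236.1,11),0.015)
E
```

```text
clock 19.4 pos [605.9 235.7  57.5] rot [-3.142  0.     0.016] F [ 0.1 -0.3 -1.6] open 0.574
turn [-0.     0.     0.001] shift(after turn) [ 0.0005 -0.0004  0.0465]
```

Request:
arm_command(targets=[[0.0005,-0.0004,0.006,0,0,0],[0,0,0.01,0,0,0],[0,0,0.012,0,0,0],[0,0,0.009,0,0,0],[0,0,0.005,0,0,0],[0,0,0.002,0,0,0],[0,0,0.001,0,0,0],[0,0,0.001,0,0,0],[0,0,0,0,0,0],[0,0,0,0,0,0]])

```text
clock: 20.23
eef_pos: [606.9, 235.9, 11.9]
tcp_rot: [-3.141, -0.001, 0.015]
contact_force: [-0.3, 0.1, -1.6]
opening: 0.581
```

Request:
arm_command(targets=[[-0.0003,0,0.0006,0,0,0],[0,0,0.0006,0,0,0],[0,0,0.0005,0,0,0],[0,0,0,0,0,0]])

```text
clock: 20.57
eef_pos: [606.4, 235.8, 10.4]
tcp_rot: [-3.141, -0.0, 0.015]
contact_force: [-2.5, -0.6, 3.3]
opening: 0.576
```

Contact on the riser at z = 10.4. Opening, rising 5 mm and regripping.

Request:
arm_command(targets=[[0,0,0,0,0,0],[0,0,0,0,0,0],[0,0,0,0,0,0],[0,0,-0.002,0,0,0],[0,0,-0.002,0,0,0],[0,0,-0.0015,0,0,0],[0,0,0,0,0,0],[0,0,0,0,0,0]], fingers=0.06)

```text
clock: 21.23
eef_pos: [606.4, 235.8, 15.5]
tcp_rot: [-3.141, -0.0, 0.015]
contact_force: [0.2, 0.4, -0.3]
opening: 0.702
```

Request:
arm_command(targets=[[0,0,0,0,0,0],[0,0,0,0,0,0],[0,0,0,0,0,0],[0,0,0,0,0,0],[0,0,0,0,0,0]], fingers=0.044, squeeze=30)

```text
clock: 21.65
eef_pos: [606.4, 235.8, 15.5]
tcp_rot: [-3.142, -0.0, 0.015]
contact_force: [-1.4, -0.2, 4.9]
opening: 0.579
```

```bash
python3 - <<'E'
from rig import r
from h import *
f=r.grab_frame("wrist");save(f,"w17.png",None,1.25)
import pickle;pickle.dump(f,open("w17.pkl","wb"))
s=r.sense();togo(s,(606.4,236.1,15.4),0.015)
T=s["eef_pos"]; Rt=R.from_euler("xyz",s["tcp_rot"])
def tool(f,T,Rt,uv,h):  # image px -> tool coords on plane z world=h
    return Rt.inv().apply(plane(f,uv,h)-T)
for n,TT,yaw,h in (("w11",[536,-21.7,10.8],.114,28),("w14",[606.4,236.1,10.4],.015,28),("w17",T,s["tcp_rot"][2],28)):
    f=pickle.load(open(n+".pkl","rb")); g=f["image"].max(2).astype(int)
    m=np.zeros(g.shape,bool); m[125:180,258:382]=g[125:180,258:382]<75
    for c in blobs(m,20):
        M=cv2.moments(c); print(n,np.round(tool(f,np.array(TT),R.from_euler("xyz",[np.pi,0,yaw]),[[M["m10"]/M["m00"],M["m01"]/M["m00"]]],h),2))
E
```

```text
clock 21.7 pos [606.4 235.8  15.5] rot [-3.142 -0.     0.015] F [-0.5 -0.3  5.4] open 0.576
turn [-0. -0. -0.] shift(after turn) [ 0.     -0.0003  0.0001]
w11 [[ 15.88 -57.53 -17.2 ]]
w11 [[-16.09 -57.51 -17.2 ]]
w14 [[ 16.04 -57.67 -17.6 ]]
w14 [[-15.95 -57.71 -17.6 ]]
w17 [[ 16.07 -57.77 -12.52]]
w17 [[-15.9  -57.86 -12.52]]
```

View pics/w17.png

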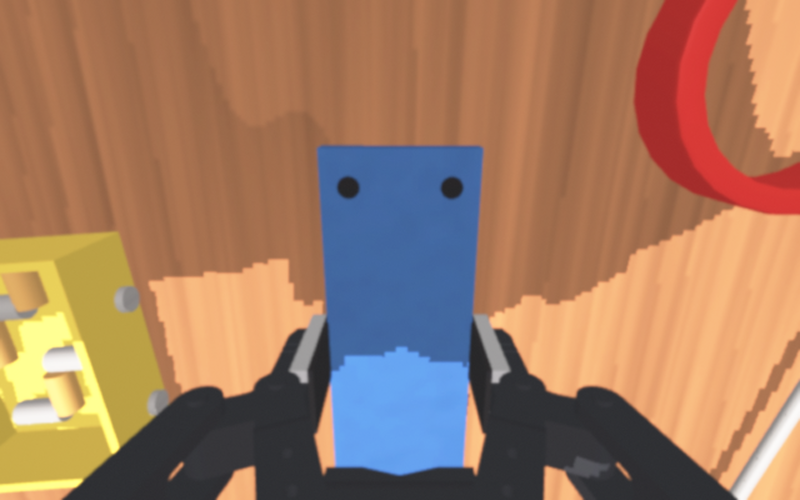

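The grip is good: the blue plate's offset from the bare plate's pose is only about 0.3 mm along and 0.15 mm across, which I'll correct. Carrying it over again, low.

Request:
arm_command(targets=[[0,0,-0.003,0,0,0],[0,0,-0.007,0,0,0],[0,0,-0.012,0,0,0],[0,0,-0.012,0,0,0],[0,0,-0.007,0,0,-0.025],[0,0,-0.003,0,0,-0.049],[0,0,0,0,0,-0.025],[-0.004,0.01,0,0,0,0],[-0.008,0.02,0,0,0,0],[-0.01,0.025,0,0,0,0],[-0.01,0.025,0,0,0,0],[-0.01,0.025,0,0,0,0],[-0.01,0.025,0,0,0,0],[-0.01,0.025,0,0,0,0],[-0.01,0.025,0,0,0,0],[-0.01,0.025,0,0,0,0],[-0.01,0.025,0,0,0,0],[-0.005,0.012,0,0,0,0],[-0.002,0.0055,0,0,0,0],[0,0,0,0,0,0]])

```text
clock: 23.37
eef_pos: [535.7, -22.4, 59.4]
tcp_rot: [-3.142, 0.0, 0.112]
contact_force: [0.2, -0.0, -2.2]
opening: 0.573
```

Request:
arm_command(targets=[[0,0,0,0,0,0],[0,0,0,0,0,0],[0,0,0,0,0,0]])

```text
clock: 23.62
eef_pos: [536.4, -20.4, 59.3]
tcp_rot: [-3.142, -0.0, 0.115]
contact_force: [-0.9, -0.1, -1.9]
opening: 0.576
```

```bash
python3 - <<'E'
from rig import r
from h import *
s=r.sense();togo(s,(535.9,-22.0,29),0.114)
E
```

```text
clock 23.62 pos [536.4 -20.4  59.3] rot [-3.142 -0.     0.115] F [-0.9 -0.1 -1.9] open 0.576
turn [-0.    -0.     0.001] shift(after turn) [-0.0007  0.0015  0.0303]
```

Request:
arm_command(targets=[[-0.0003,0.0008,0.004,0,0,0],[-0.0003,0.0007,0.007,0,0,0],[0,0,0.009,0,0,0],[0,0,0.006,0,0,0],[0,0,0.003,0,0,0],[0,0,0.001,0,0,0],[0,0,0,0,0,0],[0,0,0,0,0,0],[0,0,0,0,0,0],[0,0,0,0,0,0]])

```text
clock: 24.45
eef_pos: [535.9, -23.0, 29.6]
tcp_rot: [3.141, -0.001, 0.114]
contact_force: [-0.1, -0.4, -2.0]
opening: 0.575
```

```bash
python3 - <<'E'
from rig import r
from h import *
f=r.grab_frame("wrist");save(f,"w18.png",(200,60,440,340),2.1)
s=r.sense();togo(s,(535.9,-22.0,24),0.114)
E
```

```text
clock 24.5 pos [535.9 -23.   29.6] rot [ 3.142e+00 -1.000e-03  1.140e-01] F [-0.5  0.1 -1.4] open 0.571
turn [ 0.    -0.001 -0.   ] shift(after turn) [ 0.0001 -0.001   0.0056]
```

View pics/w18.png

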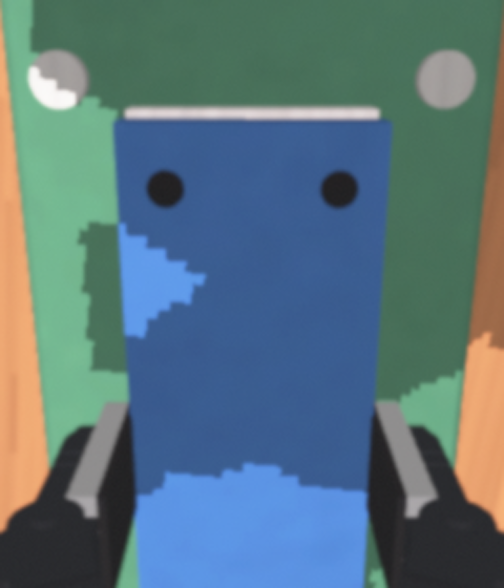

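The bare plate's end shows evenly beyond the blue one, so it's parallel and centred. I'll correct by 1 mm and lower slowly.

Request:
arm_command(targets=[[0,-0.0005,0,0,0,0],[0,-0.0004,0.001,0,0,0],[0,0,0.0015,0,0,0],[0,0,0.001,0,0,0],[0,0,0.001,0,0,0],[0,0,0,0,0,0],[0,0,0,0,0,0],[0,0,0,0,0,0]])

```text
clock: 25.17
eef_pos: [535.7, -22.0, 24.9]
tcp_rot: [3.142, -0.0, 0.114]
contact_force: [0.6, 0.4, 1.5]
opening: 0.579
```

```bash
python3 - <<'E'
from rig import r
from h import *
s=r.sense();togo(s,(535.9,-22.0,23.5),0.114)
E
```

```text
clock 25.17 pos [535.7 -22.   24.9] rot [ 3.142 -0.     0.114] F [0.6 0.4 1.5] open 0.579
turn [ 0. -0. -0.] shift(after turn) [ 0.0002 -0.      0.0014]
```

Request:
arm_command(targets=[[0.0002,0,0.0005,0,0,0],[0,0,0,0,0,0],[0,0,0,0,0,0]])

```text
clock: 25.42
eef_pos: [535.8, -22.0, 24.2]
tcp_rot: [3.142, -0.0, 0.114]
contact_force: [0.1, 0.6, -0.2]
opening: 0.578
```

```bash
python3 - <<'E'
from rig import r
from h import *
f=r.grab_frame("wrist");save(f,"w19.png",(200,60,440,340),2.1)
s=r.sense();togo(s,(535.9,-22.0,23.5),0.114)
E
```

```text
clock 25.47 pos [535.7 -22.1  24.2] rot [3.142 0.    0.114] F [ 0.2 -0.6 -0.3] open 0.573
turn [ 0.  0. -0.] shift(after turn) [ 0.0002 -0.      0.0007]
```

View pics/w19.png

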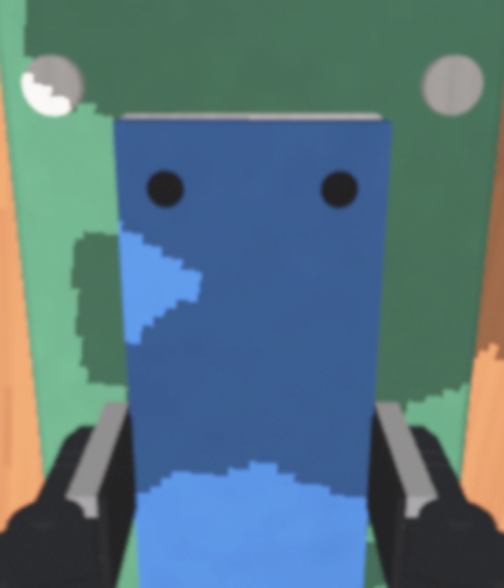

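Request:
arm_command(targets=[[0.0001,0,0.0004,0,0,0],[0,0,0.0004,0,0,0],[0,0,0,0,0,0],[0,0,0,0,0,0]])

```text
clock: 25.8
eef_pos: [535.7, -22.1, 23.6]
tcp_rot: [3.142, 0.0, 0.114]
contact_force: [-1.7, 0.1, 4.2]
opening: 0.576
```

```bash
python3 - <<'E'
from rig import r
from h import *
s=r.sense();togo(s,(535.9,-22.0,23.5),0.114)
E
```

```text
clock 25.8 pos [535.7 -22.1  23.6] rot [3.142 0.    0.114] F [-1.7  0.1  4.2] open 0.576
turn [ 0.  0. -0.] shift(after turn) [ 0.0002 -0.0001  0.0001]
```

Contact at z = 23.6, as predicted for plate on plate. Releasing.

Request:
arm_command(targets=[[0,0,0,0,0,0],[0,0,0,0,0,0],[0,0,0,0,0,0],[0,0,0,0,0,0],[0,0,-0.003,0,0,0],[0,0,-0.007,0,0,0],[0,0,-0.015,0,0,0],[0,0,-0.02,0,0,0],[0,0,-0.025,0,0,0],[0,0,-0.02,0,0,0],[0,0,0,0,0,0],[0,0,0,0,0,0],[0,0,0,0,0,0]], fingers=0.068)

```text
clock: 26.88
eef_pos: [535.5, -22.0, 113.4]
tcp_rot: [-3.142, 0.0, 0.114]
contact_force: [0.3, 0.1, 0.5]
opening: 0.795
```

```bash
python3 - <<'E'
from rig import r
from h import *
import pickle
f=r.grab_frame("wrist");save(f,"w20.png",(180,60,460,320),2.2)
pickle.dump(f,open("w20.pkl","wb"))
s=r.sense();togo(s,(535.9,-22.0,15),0.114)
f=r.grab_frame("scene"); save(f,"s20.png",(240,160,400,260),5)
E
```

```text
clock 26.93 pos [535.2 -22.  112.9] rot [-3.141e+00  1.000e-03  1.140e-01] F [ 0.7 -0.3 -0.1] open 0.798
turn [-0.     0.001  0.   ] shift(after turn) [0.0007 0.0001 0.0979]
```

View pics/w20.png

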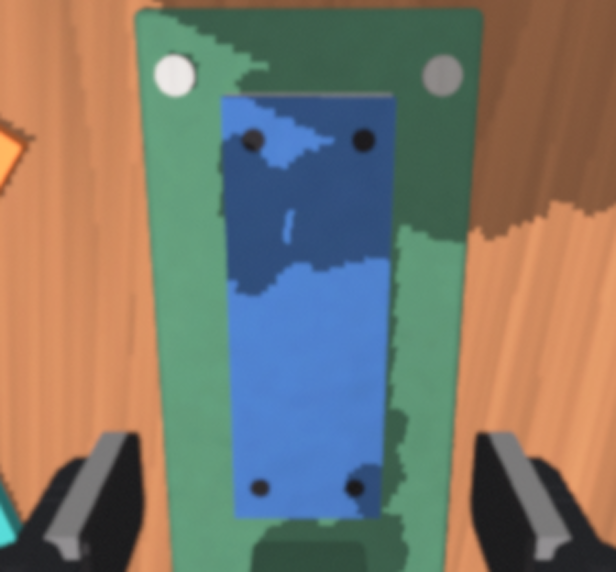

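View pics/s20.png

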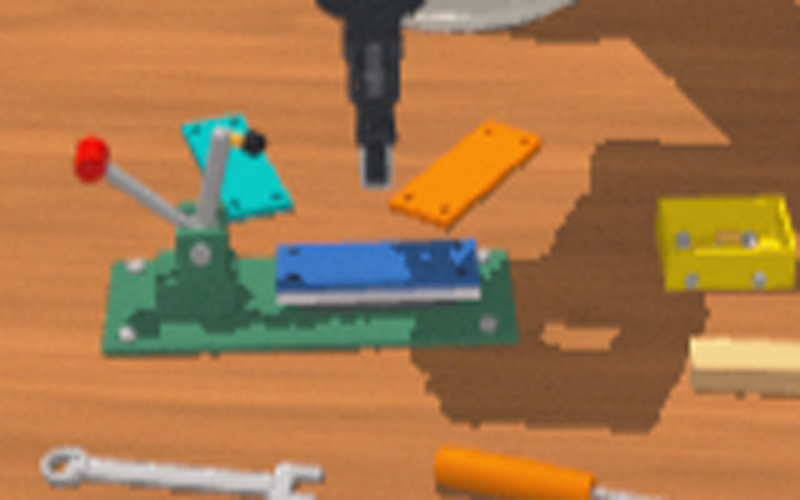

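```bash
python3 - <<'E'
from h import *
import pickle
f=pickle.load(open("w20.pkl","rb"))
a=-1.457; s=np.array([np.cos(a),np.sin(a)]); b=np.array([-s[1],s[0]]); c=np.array([536,-21.8])
# profile along -s across the far end, averaged over width, on plane z=36
off=np.arange(-74,-64,0.25); W=np.linspace(-20,20,81)
P=np.array([[c+o*s+w*b for w in W] for o in off]).reshape(-1,2)
uv=proj(f,np.c_[P,np.full(len(P),36)]).astype(np.float32)
v=cv2.remap(f["image"],uv[:,0].reshape(len(off),-1),uv[:,1].reshape(len(off),-1),cv2.INTER_LINEAR).mean(1)
for o,x in zip(off,v): print(o,np.round(x).astype(int))
cam=f["xyz"]; print("cam along s",(cam[:2]-c)@s,"z",cam[2])
for z in (36,28,20):
    q=c-70*s; e=plane(f,proj(f,np.r_[q,z]),36)[0]; print(z,"flush end would show at",(e[:2]-c)@s)
H=hsv(f); m=cv2.GaussianBlur(((H[...,0]>105)&(H[...,0]<130)&(H[...,1]>100)).astype(float)*100,(0,0),1)
platefit(f,c,a,36,m,fr=(-.45,.3))
print("base");platefit(f,c+47.5*s,a,8,H[...,1],285,110,fr=(-.48,-.1))
E
```

```text
-74.0 [77 97 62]
-73.75 [77 97 62]
-73.5 [77 97 62]
-73.25 [77 96 62]
-73.0 [77 96 62]
-72.75 [77 97 62]
-72.5 [77 97 62]
-72.25 [78 97 63]
-72.0 [79 98 64]
-71.75 [81 99 67]
-71.5 [ 85 102  72]
-71.25 [ 89 104  78]
-71.0 [ 97 107  85]
-70.75 [105 110  93]
-70.5 [111 110  95]
-70.25 [117 108  94]
-70.0 [121 106  91]
-69.75 [124 100  83]
-69.5 [127  94  74]
-69.25 [129  91  67]
-69.0 [131  88  61]
-68.75 [133  86  57]
-68.5 [134  86  55]
-68.25 [135  86  54]
-68.0 [136  86  54]
-67.75 [137  86  54]
-67.5 [137  87  54]
-67.25 [139  88  55]
-67.0 [140  88  55]
-66.75 [142  89  56]
-66.5 [143  90  57]
-66.25 [145  91  57]
-66.0 [146  92  57]
-65.75 [147  92  58]
-65.5 [147  93  58]
-65.25 [148  93  58]
-65.0 [148  93  58]
-64.75 [149  94  58]
-64.5 [150  95  59]
-64.25 [152  96  59]
cam along s -82.16745648050237 z 255.74546881337253
36 flush end would show at -70.00000000000001
28 flush end would show at -70.42740543797069
20 flush end would show at -70.82580295039375
b+ off 24.38 dang 0.0020 rms 0.92 n 40
b- off -24.73 dang -0.0052 rms 0.23 n 40
a+ off 69.75 dang 0.0000 rms 0.00 n 40
a- off -69.48 dang -0.0240 rms 0.14 n 40
base
b+ off 54.14 dang -0.0030 rms 0.87 n 40
b- off -54.53 dang -0.0010 rms 0.12 n 40
a+ off 139.27 dang -0.0473 rms 3.53 n 12
a- off -142.25 dang 0.0000 rms 0.00 n 40
```

The stack is flush: the grey end band is about 0.5 mm wide against 0.4 mm expected for exact flush, and blue and base centre lines agree to 0.1 mm. Now the lever: up, over the raised grip, and look.

```bash
python3 - <<'E'
from rig import r
from h import *
togo(r.sense(),(557.7,-212,185),0.113)
E
```

```text
clock 26.98 pos [535.1 -22.  112.7] rot [-3.141e+00  2.000e-03  1.140e-01] F [-0.2 -0.6  0.3] open 0.795
turn [-0.     0.002  0.001] shift(after turn) [ 0.001   0.1914 -0.0723]
```

Request:
arm_command(targets=[[0,0,-0.015,0,0,0],[0,0,-0.03,0,0,0],[0,0,-0.03,0,0,0],[0,0,-0.02,0,0,0],[0,0.01,-0.01,0,0,0],[0,0.025,0,0,0,0],[0,0.03,0,0,0,0],[0,0.03,0,0,0,0],[0,0.03,0,0,0,0],[0,0.03,0,0,0,0],[0,0.025,0,0,0,0],[0,0.01,0,0,0,0],[0,0,0,0,0,0],[0,0,0,0,0,0],[0,0,0,0,0,0]], fingers=0.06, squeeze=25)

```text
clock: 28.23
eef_pos: [556.9, -209.7, 217.8]
tcp_rot: [-3.141, 0.001, 0.114]
contact_force: [-0.4, 0.7, -0.9]
opening: 0.705
```

```bash
python3 - <<'E'
from rig import r
from h import *
f=r.grab_frame("wrist");save(f,"w21.png",None,1.25)
H=hsv(f); m=((H[...,0]<5)|(H[...,0]>174))&(H[...,1]>180)
for c in blobs(m,200): print(np.round(rect(f,c,125),2),cv2.boundingRect(c))
togo(r.sense(),(557.7,-212,104),0.113)
E
```

```text
[ 5.5762e+02 -2.1205e+02  2.9770e+01  2.0350e+01  1.1000e-01] (300, 191, 41, 27)
clock 28.28 pos [ 557.1 -209.5  218. ] rot [-3.141e+00  1.000e-03  1.150e-01] F [0.4 1.  0.3] open 0.704
turn [-0.001  0.001  0.002] shift(after turn) [0.0003 0.0025 0.114 ]
```

View pics/w21.png

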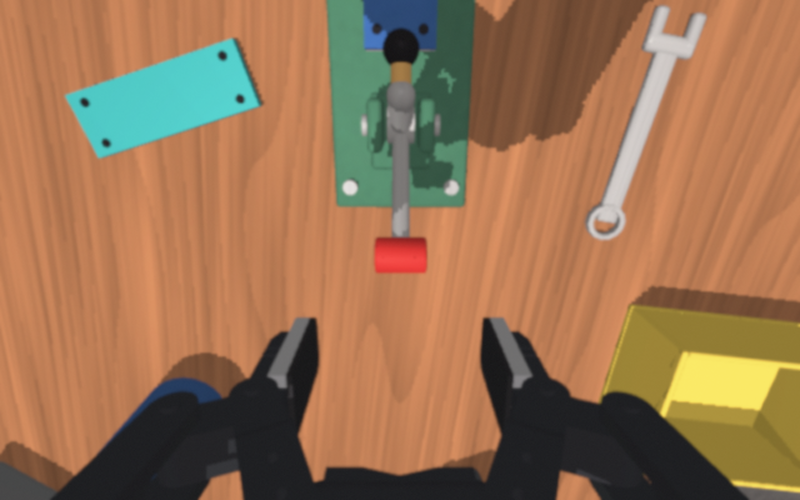

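The red grip is at px (401,255), world (557.6,-212.0), with the jaws aligned. The foot is still fully up. Descending and pinching.

Request:
arm_command(targets=[[0.0003,0.0015,0.012,0,0,0],[0,0.001,0.025,0,0,0],[0,0,0.025,0,0,0],[0,0,0.022,0,0,0],[0,0,0.015,0,0,0],[0,0,0.01,0,0,0],[0,0,0.005,0,0,0],[0,0,0,0,0,0],[0,0,0,0,0,0]])

```text
clock: 29.03
eef_pos: [558.4, -213.1, 104.9]
tcp_rot: [3.141, -0.0, 0.114]
contact_force: [0.4, 0.4, 0.4]
opening: 0.703
```

Request:
arm_command(targets=[[0,0,0,0,0,0],[0,0,0,0,0,0],[0,0,0,0,0,0],[0,0,0,0,0,0],[0,0,0,0,0,0],[0,0,0,0,0,0]], fingers=0.02)

```text
clock: 29.53
eef_pos: [557.9, -213.6, 105.7]
tcp_rot: [3.141, -0.0, 0.114]
contact_force: [-3.7, -0.8, 6.5]
opening: 0.349
```

```bash
python3 - <<'E'
from rig import r
from h import *
togo(r.sense(),(544.4,-97.4,125),0.113)
L=np.linspace(-0.84,0.41,19)
for a,b in zip(L[:-1],L[1:]): print("%.4f %.4f"%(.095*(np.sin(a)-np.sin(b)),-.095*(np.cos(b)-np.cos(a))), round(.61-b,3))
E
```

```text
clock 29.53 pos [ 557.9 -213.6  105.7] rot [ 3.141 -0.     0.114] F [-3.7 -0.8  6.5] open 0.349
turn [ 0.001 -0.     0.001] shift(after turn) [-0.0003 -0.1169 -0.0193]
-0.0046 -0.0048 1.381
-0.0049 -0.0044 1.311
-0.0052 -0.0041 1.242
-0.0055 -0.0037 1.172
-0.0057 -0.0033 1.103
-0.0059 -0.0029 1.033
-0.0061 -0.0025 0.964
-0.0063 -0.0021 0.894
-0.0064 -0.0016 0.825
-0.0065 -0.0012 0.756
-0.0066 -0.0007 0.686
-0.0066 -0.0003 0.617
-0.0066 0.0002 0.547
-0.0066 0.0006 0.478
-0.0065 0.0011 0.408
-0.0064 0.0015 0.339
-0.0063 0.0020 0.269
-0.0061 0.0024 0.2
```

Request:
arm_command(targets=[[0,-0.0046,-0.0048,0,0,0],[0,-0.0049,-0.0044,0,0,0],[0,-0.0052,-0.0041,0,0,0],[0,-0.0055,-0.0037,0,0,0],[0,-0.0057,-0.0033,0,0,0],[0,-0.0059,-0.0029,0,0,0],[0,-0.0061,-0.0025,0,0,0],[0,-0.0063,-0.0021,0,0,0],[0,-0.0064,-0.0016,0,0,0],[0,-0.0065,-0.0012,0,0,0],[0,-0.0066,-0.0007,0,0,0],[0,-0.0066,-0.0003,0,0,0],[0,-0.0066,0.0002,0,0,0],[0,-0.0066,0.0006,0,0,0],[0,-0.0065,0.0011,0,0,0],[0,-0.0064,0.0015,0,0,0],[0,-0.0031,0.001,0,0,0],[0,0,0,0,0,0]])

```text
clock: 31.03
eef_pos: [546.4, -113.1, 132.4]
tcp_rot: [-3.141, 0.0, 0.114]
contact_force: [-3.3, 0.6, 5.2]
opening: 0.349
```

```bash
python3 - <<'E'
from rig import r
from h import *
f=r.grab_frame("wrist");save(f,"w22.png",None,1.25)
H=hsv(f); m=((H[...,0]<5)|(H[...,0]>174))&(H[...,1]>180)
for c in blobs(m,200): print(np.round(rect(f,c,147),2),cv2.boundingRect(c))
s=r.sense(); togo(s,(544.4,-97.4,125),0.113)
f=r.grab_frame("scene"); save(f,"s22.png",(240,160,400,260),5)
E
```

```text
[ 5.4755e+02 -1.2318e+02  3.3690e+01  2.7020e+01  1.1000e-01] (282, 276, 76, 53)
clock 31.08 pos [ 546.4 -113.2  132.4] rot [-3.141  0.     0.114] F [-3.8  1.3  6.6] open 0.351
turn [-0.001  0.     0.001] shift(after turn) [-0.0002 -0.0159  0.0074]
```

View pics/w22.png

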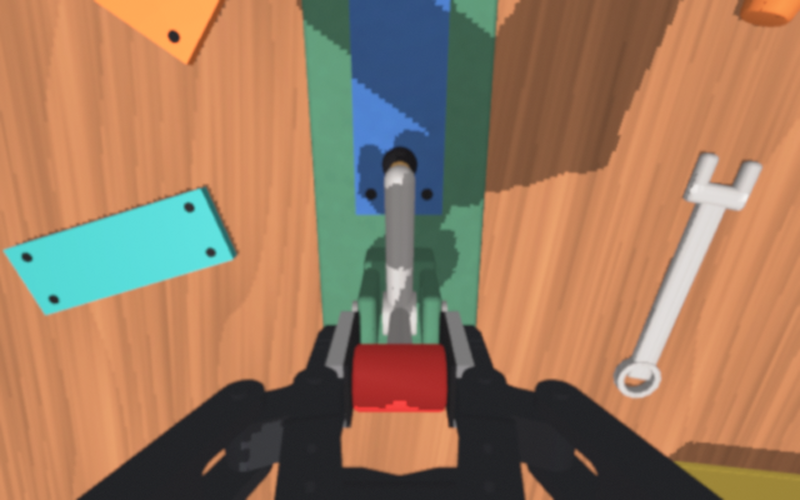

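View pics/s22.png

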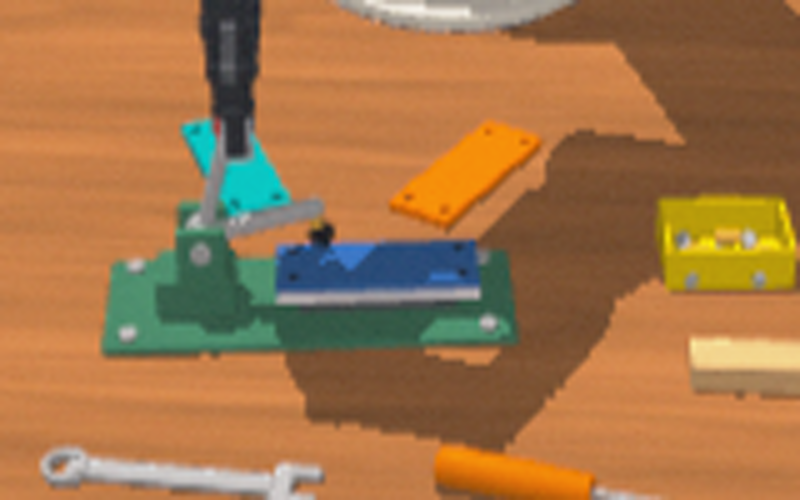

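The foot is swinging down and is about a centimetre above the blue plate. The grip lags about 4 mm in the pads. Continuing in small steps while watching the force.

Request:
arm_command(targets=[[0,-0.0031,0.0011,0,0,0],[0,-0.0031,0.0012,0,0,0],[0,-0.003,0.0012,0,0,0],[0,0,0,0,0,0],[0,0,0,0,0,0]], squeeze=35)

```text
clock: 31.55
eef_pos: [545.4, -104.3, 128.9]
tcp_rot: [-3.141, 0.0, 0.114]
contact_force: [-4.6, 1.5, 6.2]
opening: 0.344
```

Request:
arm_command(targets=[[0,-0.0015,0.0007,0,0,0],[0,-0.0015,0.0007,0,0,0],[0,0,0,0,0,0]])

```text
clock: 31.8
eef_pos: [545.1, -101.5, 127.6]
tcp_rot: [-3.141, -0.0, 0.114]
contact_force: [-3.9, -0.1, 7.0]
opening: 0.347
```

```bash
python3 - <<'E'
from rig import r
from h import *
f=r.grab_frame("wrist");save(f,"w23.png",None,1.25)
H=hsv(f); m=((H[...,0]<5)|(H[...,0]>174))&(H[...,1]>180)
for c in blobs(m,200): print(np.round(rect(f,c,149),2),cv2.boundingRect(c))
s=r.sense(); togo(s,(544.4,-97.4,125),0.113)
f=r.grab_frame("scene"); save(f,"s23.png",(270,180,350,230),8)
E
```

```text
[ 5.4576e+02 -1.0774e+02  3.2080e+01  2.5720e+01  1.1000e-01] (282, 278, 76, 53)
clock 31.85 pos [ 545.1 -101.5  127.6] rot [-3.141 -0.     0.114] F [-4.5  0.6  7.7] open 0.346
turn [-0.    -0.     0.001] shift(after turn) [-0.0003 -0.0042  0.0026]
```

View pics/w23.png

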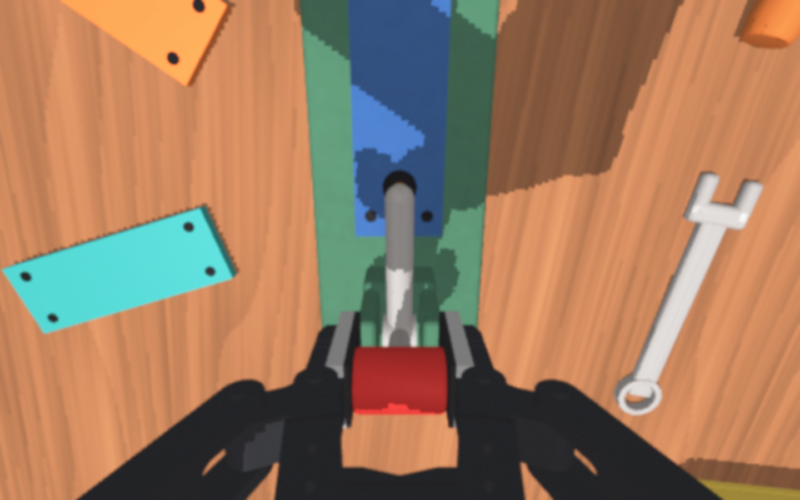

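View pics/s23.png

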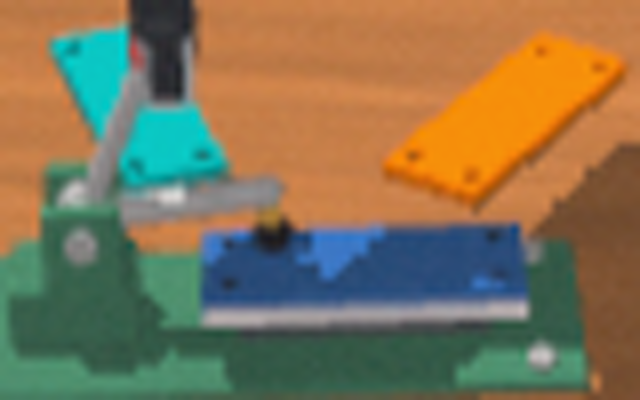

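Request:
arm_command(targets=[[0,-0.0019,0.0008,0,0,0],[0,-0.0019,0.0008,0,0,0],[0,0,0,0,0,0],[0,0,0,0,0,0]])

```text
clock: 32.23
eef_pos: [544.7, -97.8, 125.8]
tcp_rot: [-3.141, -0.0, 0.114]
contact_force: [-3.7, -0.2, 4.5]
opening: 0.345
```

Request:
arm_command(targets=[[0,-0.0019,0.0009,0,0,0],[0,0,0,0,0,0],[0,0,0,0,0,0]])

```text
clock: 32.48
eef_pos: [544.5, -96.0, 124.9]
tcp_rot: [-3.141, 0.0, 0.114]
contact_force: [-4.2, 0.3, 5.6]
opening: 0.344
```

Request:
arm_command(targets=[[0,-0.0019,0.0009,0,0,0],[0,0,0,0,0,0],[0,0,0,0,0,0]])

```text
clock: 32.73
eef_pos: [544.3, -94.3, 124.0]
tcp_rot: [-3.142, 0.0, 0.114]
contact_force: [-3.2, -1.4, 5.6]
opening: 0.344
```

```bash
python3 - <<'E'
from rig import r
from h import *
f=r.grab_frame("wrist");save(f,"w24.png",None,1.25)
H=hsv(f); m=((H[...,0]<5)|(H[...,0]>174))&(H[...,1]>180)
for c in blobs(m,200): print(np.round(rect(f,c,147),2),cv2.boundingRect(c))
s=r.sense(); togo(s,(544.4,-97.4,125),0.113)
f=r.grab_frame("scene"); save(f,"s24.png",(270,180,350,230),8)
E
```

```text
[ 5.4486e+02 -9.9790e+01  3.1790e+01  2.5420e+01  1.1000e-01] (282, 279, 76, 53)
clock 32.78 pos [544.3 -94.3 123.9] rot [-3.141  0.     0.114] F [-2.8 -0.7  5.6] open 0.342
turn [-0.     0.     0.001] shift(after turn) [-0.0002  0.0031 -0.0011]
```

View pics/s24.png

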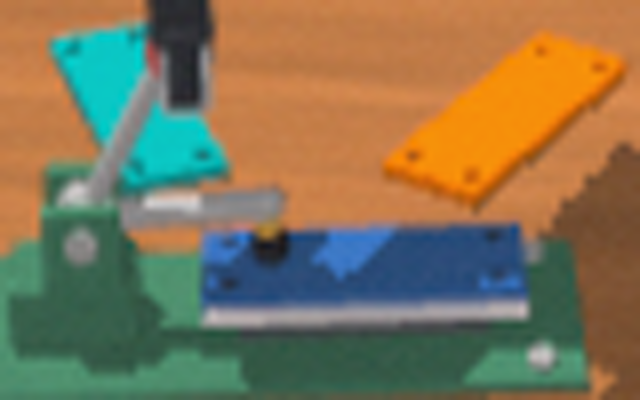

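The foot is at or near touch (angle about 0.16). Pressing on in 1 mm steps.

Request:
arm_command(targets=[[0,-0.0012,0.0006,0,0,0],[0,0,0,0,0,0],[0,0,0,0,0,0]])

```text
clock: 33.08
eef_pos: [544.2, -93.3, 123.4]
tcp_rot: [3.141, 0.0, 0.114]
contact_force: [-2.8, -2.0, 5.4]
opening: 0.346
```

Request:
arm_command(targets=[[0,-0.0012,0.0006,0,0,0],[0,0,0,0,0,0],[0,0,0,0,0,0]])

```text
clock: 33.33
eef_pos: [544.0, -92.3, 122.8]
tcp_rot: [3.141, 0.0, 0.114]
contact_force: [-4.3, -2.9, 5.8]
opening: 0.346
```

```bash
python3 - <<'E'
from rig import r
from h import *
f=r.grab_frame("wrist");save(f,"w25.png",None,1.25)
H=hsv(f); m=((H[...,0]<5)|(H[...,0]>174))&(H[...,1]>180)
for c in blobs(m,200): print(np.round(rect(f,c,146),2),cv2.boundingRect(c))
s=r.sense(); togo(s,(544.4,-97.4,125),0.113)
f=r.grab_frame("scene"); save(f,"s25.png",(270,180,350,230),8)
E
```

```text
[ 5.4463e+02 -9.7610e+01  3.1730e+01  2.5390e+01  1.1000e-01] (282, 279, 76, 53)
clock 33.38 pos [544.  -92.3 122.8] rot [3.141 0.    0.114] F [-3.6 -4.2  5.2] open 0.345
turn [0.    0.    0.001] shift(after turn) [-0.0002  0.0052 -0.0022]
```

View pics/s25.png

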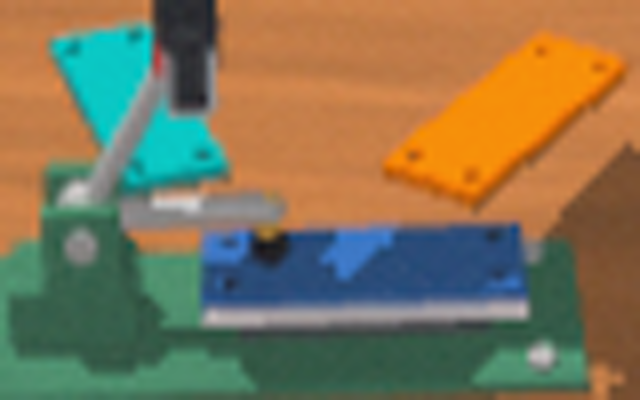

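View pics/w25.png

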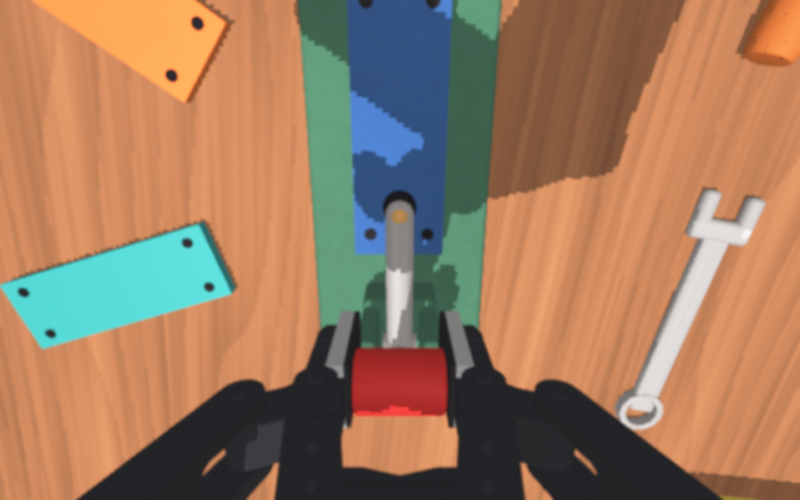

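The brass plunger now shows through the arm at px (399,215) and the resistance rises (0.7 → 2 → 4 N), so the foot is pressing. One more millimetre, then release and check it holds.

Request:
arm_command(targets=[[0,-0.0012,0.0006,0,0,0],[0,0,0,0,0,0],[0,0,0,0,0,0]])

```text
clock: 33.68
eef_pos: [543.9, -91.2, 122.2]
tcp_rot: [3.141, 0.0, 0.114]
contact_force: [-4.1, -4.7, 4.2]
opening: 0.342
```

```bash
python3 - <<'E'
from rig import r
from h import *
f=r.grab_frame("wrist")
H=hsv(f); m=((H[...,0]<5)|(H[...,0]>174))&(H[...,1]>180)
for c in blobs(m,200): print(np.round(rect(f,c,146),2),cv2.boundingRect(c))
s=r.sense(); togo(s,(544.4,-97.4,125),0.113)
E
```

```text
[ 5.4466e+02 -9.6460e+01  3.1530e+01  2.5640e+01  1.0000e-01] (282, 279, 76, 54)
clock 33.73 pos [543.9 -91.2 122.1] rot [ 3.141 -0.     0.114] F [-4.1 -4.3  5.4] open 0.344
turn [ 0.001 -0.     0.001] shift(after turn) [-0.0002  0.0062 -0.0029]
```

Request:
arm_command(targets=[[0,0,0,0,0,0],[0,0,0,0,0,0],[0,0,0,0,0,0],[0,0,0,0,0,0],[0,0,-0.005,0,0,0],[0,0,-0.015,0,0,0],[0,0,-0.025,0,0,0],[0,0,-0.03,0,0,0],[0,0,-0.03,0,0,0],[0,0,-0.03,0,0,0],[0,0,-0.015,0,0,0],[0,0,0,0,0,0],[0,0,0,0,0,0],[0,0,0,0,0,0]], fingers=0.065)

```text
clock: 34.9
eef_pos: [543.5, -91.0, 270.8]
tcp_rot: [-3.141, 0.001, 0.114]
contact_force: [0.2, 0.1, 0.5]
opening: 0.758
```

```bash
python3 - <<'E'
from rig import r
from h import *
import pickle
f=r.grab_frame("wrist");save(f,"w26.png",None,1.25)
pickle.dump(f,open("w26.pkl","wb"))
H=hsv(f); m=((H[...,0]<5)|(H[...,0]>174))&(H[...,1]>180)
for c in blobs(m,200): print(np.round(rect(f,c,146),2),cv2.boundingRect(c))
s=r.sense(); togo(s,(544.4,-97.4,125),0.113)
a=-1.457; sv=np.array([np.cos(a),np.sin(a)]); c=np.array([536,-21.8])
m=cv2.GaussianBlur(((H[...,0]>105)&(H[...,0]<130)&(H[...,1]>100)).astype(float)*100,(0,0),1)
platefit(f,c,a,36,m,fr=(-.45,.1))
print("base");platefit(f,c+47.5*sv,a,8,H[...,1],285,110,fr=(-.2,.2))
f=r.grab_frame("scene"); save(f,"s26.png",(240,160,400,260),5)
f=r.grab_frame("top"); save(f,"t26.png",(200,160,420,260),3.6)
E
```

```text
[ 5.4461e+02 -9.6890e+01  2.9990e+01  2.0970e+01  1.1000e-01] (302, 183, 37, 25)
clock 34.95 pos [543.2 -90.9 270.3] rot [-3.141e+00  2.000e-03  1.140e-01] F [ 0.1 -0.3 -0.4] open 0.759
turn [-0.001  0.002  0.001] shift(after turn) [0.0004 0.0066 0.1453]
b+ off 24.23 dang 0.0003 rms 0.27 n 40
b- off -24.24 dang -0.0008 rms 0.38 n 40
a+ off 69.50 dang -0.0000 rms 0.00 n 25
a- off -69.00 dang -0.0000 rms 0.07 n 40
base
b+ off 54.57 dang -0.0008 rms 0.23 n 40
b- off -54.53 dang -0.0002 rms 0.23 n 40
a+ off 141.02 dang 0.0005 rms 0.34 n 40
a- off -142.25 dang 0.0000 rms 0.00 n 40
```

View pics/w26.png

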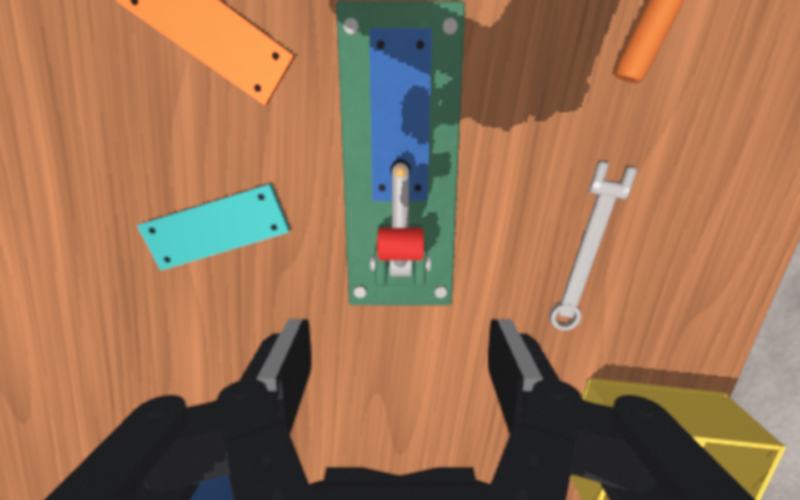

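View pics/s26.png

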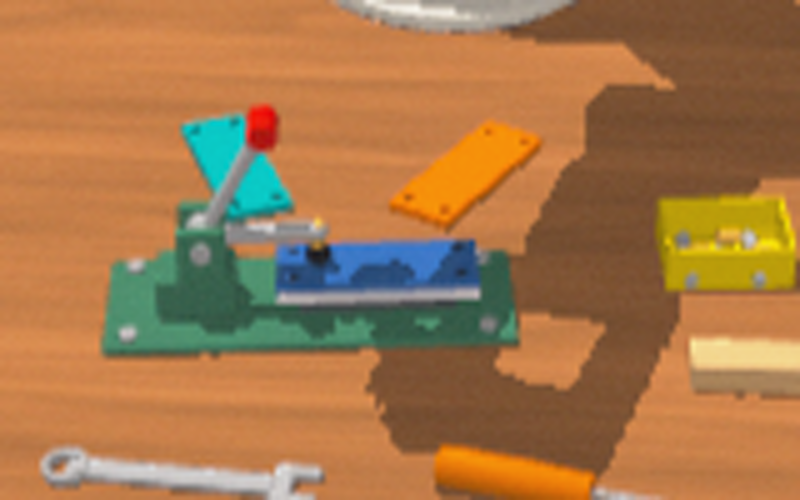

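The plunger sticks out above the arm at (318,225), so the foot is pressing. The pair is flush and centred (edges ±24.2 and base ±54.5 about the same axis). I'll wait half a second to check that the lever holds.

Request:
arm_command(targets=[[0,0,0,0,0,0],[0,0,0,0,0,0],[0,0,0,0,0,0],[0,0,0,0,0,0],[0,0,0,0,0,0],[0,0,0,0,0,0]])

```text
clock: 35.55
eef_pos: [544.1, -91.1, 271.6]
tcp_rot: [3.142, -0.0, 0.114]
contact_force: [0.4, 0.1, -1.2]
opening: 0.76
```

```bash
python3 - <<'E'
from rig import r
from h import *
f=r.grab_frame("wrist")
H=hsv(f); m=((H[...,0]<5)|(H[...,0]>174))&(H[...,1]>180)
for c in blobs(m,200): print(np.round(rect(f,c,146),2),cv2.boundingRect(c))
print(r.sense()["clock"], r.sense()["contact_force"])
print(r.sign_off())
E
```

```text
[ 5.449e+02 -9.697e+01  2.932e+01  2.014e+01  1.100e-01] (302, 183, 36, 24)
35.6 [-0.60324591 -0.48954536  0.14512008]
the job is handed in; nothing more can be done
None
```

The job is done and was handed in at 35.6 s of the 69 s allowed. The blue plate lies on the bare plate on the bed, and the foot is pressing the pair down.

**What I did**
- **Lever back:** I pinched the red grip and swung the lever back until the stop resisted with about 20 N.
- **Squared the bare plate:** it lay about 3 mm and 1.3° off on the bed, so I slid it true with the jaws before stacking. You did not ask for this step, but the pair had to end up centred.
- **Regripped the blue plate once:** at first the fingertips stuck out below it and could have caught on the bare plate. I set it back on the riser and gripped it higher on the fingers.
- **Stacked it:** I lowered it until it touched at the expected height, with about 4 N, and let go.
- **Lever forward:** I swung the lever forward until the foot's spring gave, then let go and backed off.

**Last checks**
- **Flush and centred:** at the bed's open end the plates agree to about 0.1–0.2 mm lengthwise. The blue plate's centre line matches the stand's within about 0.2 mm, and its length runs parallel to it. I could not see the bare plate's long edges under the blue one, so flushness there rests on both plates having been held at the same jaw position (within about 0.2 mm).
- **Pressed down:** the plunger stands out above the arm. The lever angle measures about 0.12 rad, inside the 0.11–0.16 range for two plates, and had not shifted when I checked again just over half a second later. The robot was touching nothing.
- **One disagreement:** before I touched it, the lever angle measured about 0.13 rad, not the expected 0.06. Either my angle readings are a little high or the foot was not fully down at the start. I relied on the rising force and the plunger for the final press.
- **Surroundings:** nothing else on the bench looked moved in the views I checked, but I made no measured before-and-after comparison.

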